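# Test a second-hand kitchen scale: bowl on, tare, test weight

## Robot

A 6-joint arm with a two-finger parallel gripper is mounted at the origin on the work surface. World frame = base frame: x ahead of the robot, y to its left, z up, the work surface at z = 0. Lengths are in mm, angles in rad, forces in N, time in s.
With the tool pointing down it reaches from about 325 to 775 mm from the base axis. Payload 5.5 kg.
Tool frame: the origin (TCP) lies between the finger pads; the fingertips stand 19 mm ahead of it and the grasp point (between the pads) is the TCP; x points along the fingers, y is the direction in which the jaws open and shut, and the axes are right-handed (so a half turn about x gives the same grasp; the last joint's range is limited). The gripper opens to 88 mm and grips with 3 to 60 N. Pads are 20 mm wide; open, the fingers measure 115 mm over their backs; the gripper's body (75 mm by 178 mm) begins 61 mm behind the grasp point.
Start: joints at [1.283, 0.091, 1.231, -0, 1.82, -0.057], TCP at [137.257, 584.104, 241.631] pointing down, gripper open.
Joint ranges: [-2.87, 2.87], [-0.86, 2.18], [0.17, 2.46], [-1.51, 4.65], [0.06, 2.69], [-2.65, 2.65]. Speed limits (rad/s): [2.57, 2.57, 3.01, 3.14, 3.14, 3.14].

## Interface

Orientations are given as [roll, pitch, yaw] about the fixed x, y, z axes, in that order (R = Rz(yaw) Ry(pitch) Rx(roll)).
In Python, from cell import manip gives the robot as it stands.
- The arm moves only by the tool play_rows, never from a script. Its arguments are lists of equal length, an entry for each row: "offset": the shift along the tool's x, y, z in m, a list of three; "rotation": the turn, a rotation vector about the tool's x, y, z in rad, a list of three; "gripper": the gripper command: -1 is shut, 1 is fully open, values between are in proportion. In form: {"offset": [[tx, ty, tz], ...], "rotation": [[rx, ry, rz], ...], "gripper": [gripper, ...]}. A call has 1 to 12 rows; each row is the pose to reach, as a shift and turn from the pose commanded when the call began, along the tool's axes at that moment; what a row does not reach only later rows make up. A row lasts 1/12 s, in which the tool goes at most 41.7 mm and 7.16 degrees, less where a joint would pass 70% of its speed; a pose out of reach is approached as far as the arm can. A call with a gripper value outside its range is refused whole. The fingers move at their own pace and stop on an object; the grip force is fixed at half the most. Time passes only in rows, so rows that repeat a pose let the fingers close. It gives the time, the measured TCP pose, the force and the opening at its end, in the units of the state.
- manip.sense(): the state, without advancing time (a new reading comes with each control period).
- manip.snapshot(name): name is "scene" or "side" or "wrist"; returns a dict with "image" (420x560x3 uint8, red, green, blue), "camera_matrix" (3x3 intrinsics, pixels), "extrinsics" (4x4, takes a point from camera to world coordinates). Camera axes: x right, y down, z forward; pixel columns grow to the right and rows downward; lengths in mm; the calibration is good to about 2 mm. The wrist camera is an equidistant fisheye: a pixel r from the principal point sees the ray r / f radians off the axis. A picture is of the moment at which its call begins. There is no depth.
- manip.finish_job(): hands the job in, once; it reports no verdict.
The state is a dict: "t": time; "joint_pos": joint angles; "qvel": joint speeds; "joint_torque": joint torques, N m; "tool_pos": TCP position; "tool_rot": TCP orientation; "force": force on the tool from outside, world axes, zero at the start; "ft_torque": the same for the moment, N m; "finger_gap": finger opening in mm.
Only numpy, scipy, OpenCV 4.12 (cv2) and the standard library are available. Lean on these libraries where they do the work, as an engineer would, in place of code of your own. Each camera call takes 0.05 s, during which the arm holds its last target.

## Task

Check this second-hand kitchen scale: lift its empty steel bowl by the handle onto the scale's steel deck and slide it back gently until its foot sits snug against both walls of the V-shaped stop, pushing the little feeler pin in. Let go of the bowl, gently press the oblong tare key fully down and hold it for about a second, then release it and set the larger knob weight gently, upright, in the middle of the bowl, leaving the bowl snug in its stop. Do not lean on the scale, do not press the round on/off key and leave the other things on the counter where they are.

Things in the scene. Friction and masses are not known exactly. Their poses are not given: they have to be found in the camera images.
- scale: white kitchen scale, fixed to the counter, 250 (its x) x 220 (its y) mm; origin at the centre of its underside; its front with display and keys is at its -x. Front panel 34 mm high; behind it the body is 38 mm high and carries a steel deck plate 155 x 150 mm, top 46 mm above the origin, reaching from about 60 mm ahead of (-x) to 95 mm behind the origin
- deck_aim (a point): point on the scale's x axis at the deck's top (46 mm up), 30 mm behind (+x) the scale's origin: roughly where the bowl's centre ends. Deck and V stop are off true: the true spot lies up to 8 mm from it along the scale's x and 6 mm along its y, new each time and not measured; find it by feel. A bowl centred 32 mm ahead (-x) of this point is on the deck and clear of the V
- vee (a point): nominal bottom corner of the V stop, 54 mm behind (+x of) deck_aim and off true with it: two grey walls on the deck, 9 mm high, 46 mm long, each at 45 degrees to the scale's x, a 90-degree V open to the scale's -x, with a gap for the pin between them. The bowl's round foot seats in it touching both walls. The stop itself does not give
- seat_pin (a joint): black sprung feeler pin, 10 mm diameter, at the bottom of the V, about 8 mm above the deck; the bowl's foot pushes it in along the scale's +x. 0 = out, in m; 0.006 when the foot touches both V walls, and less by as much as the foot is short of that. It pushes back with only 0.1 to 0.2 N, less than the bowl's friction on the slippery deck (coefficient about 0.25)
- tare (a joint): tare key's travel in m: 0 = up, 0.004 = fully down (pressed straight down); spring, about 1.2 N at first and 4 N fully down, then a hard stop
- tare_top (a point): centre of the top of the tare key: the oblong grey bar key, 40 mm (scale's y) x 18 mm (scale's x), at the front right of the scale (its -x, -y; 103 mm ahead of and 80 mm to the right of the origin), top 42 mm above the counter, standing 8 mm above the panel
- power (a joint): on/off key's travel in m: 0 = up, 0.004 = down; the small round grey key, 16 mm diameter, at the front left of the scale (its -x, +y); not to be pressed
- bowl: the scale's steel bowl, loose, about 0.3 kg: round foot 76 mm diameter and 14 mm high, above it the bowl flares to a rim 132 mm in diameter at 52 mm height; wall 3 mm; inner floor 19 mm above the underside, 76 mm in diameter. One black handle lug at its -x side. Origin at the centre of the underside, z up
- bowl_handle (a point): grasp point of the bowl's handle lug: a black upright block 36 mm long (radially, bowl's x), 12 mm thick (bowl's y), 22 mm high, its top level with the rim (52 mm above the underside). The point lies 88 mm from the bowl's axis along its -x and 41 mm above the underside; grip across the 12 mm thickness from above
- weight: the larger of the two steel knob weights, loose, about 0.3 kg: cylinder 42 mm diameter and 28 mm high, on it a round knob 22 mm in diameter from 37 to 52 mm height (narrow neck below). Origin at the centre of the underside, z up
- weight_small: small steel knob weight, a bystander: 28 mm diameter, 36 mm tall, knob 16 mm wide; origin at the centre of its underside
- mug: white mug, 72 mm diameter, 85 mm tall, a bystander; origin at the centre of its underside
- padlock: brass padlock lying flat, 42 x 40 x 18 mm, a bystander; origin at the centre of its underside
- screwdriver: black-handled screwdriver lying flat, 190 mm, a bystander; origin at the centre of its underside
- battery: black tool battery block, 75 x 50 x 45 mm, a bystander; origin at the centre of its underside
- tape: grey tape measure standing on edge, 65 x 32 x 60 mm, a bystander; origin at the centre of its underside
- jar: clear jar with steel cap, 64 mm diameter, 85 mm tall, a bystander; origin at the centre of its underside

How it is judged:
By the outcome, as a careful person would: the job done as asked, in the order asked, and still so for the second after the job is handed in, with the robot touching nothing.
It also fails if it takes over 72 s, if anything falls off the work surface, if the arm or the gripper's body presses on something with over 40 N, if the wrist force passes 120 N, or if a joint passes its speed limit or range.

## Working session

There is one attempt and no reset: what is moved stays moved. The work goes in short steps, Python scripts to look and compute and a tool call to move; the robot and the scene stay as the last step left them, time stands still between calls to the robot, and variables do not carry over. Pictures are saved under pics/ and viewed, and the job is handed in when it is done.

Besides the shell and the picture viewer there is one more tool, called after "Emit:" by a JSON object that holds its "fn" and its "kwargs". play_rows: Moves the arm, as the interface text tells. Its arguments: {"type":"object","properties":{"offset":{"type":"array","items":{"type":"array","items":{"type":"number"}}},"rotation":{"type":"array","items":{"type":"array","items":{"type":"number"}}},"gripper":{"type":"array","items":{"type":"number"}}},"required":["offset","rotation","gripper"]}

```bash
ls -la; mkdir -p pics
python3 - <<'E'
from cell import manip
import cv2
s=manip.sense()
print(s)
for n in ["scene","side","wrist"]:
    d=manip.snapshot(n)
    cv2.imwrite(f"pics/a_{n}.png",d["image"][:,:,::-1])
    print(n,d["camera_matrix"].round(2).tolist(),d["extrinsics"].round(4).tolist())
E
```

```text
total 12
drwxr-xr-x  3 agent agent 4096 Dec  7 04:20 .
drwxr-xr-x 23 root  root  4096 Dec  7 04:20 ..
drwxr-xr-x  2 agent agent 4096 Dec  7 04:20 pics
{'t': 0.0, 'joint_pos': array([ 1.28325770e+00,  9.18666135e-02,  1.23186662e+00, -3.58260972e-05,
        1.81978702e+00, -5.67187666e-02]), 'qvel': array([ 7.18651635e-05,  8.76609760e-04, -4.79349247e-05, -8.57716059e-04,
        1.35541525e-03,  5.12972137e-04]), 'joint_torque': array([ 1.40874658e-03, -4.46443033e+01, -4.06454301e+01,  6.99548470e-02,
        2.93503271e-02, -1.54863765e-04]), 'tool_pos': array([137.21747995, 583.83900358, 240.51307618]), 'tool_rot': array([-1.60949554,  1.56886841, -1.8403242 ]), 'force': array([-1.26254821, -0.37908129,  1.07187668]), 'ft_torque': array([-0.00089952,  0.05119334,  0.03054418]), 'finger_gap': 87.74436547324841}
scene [[456.87, 0.0, 276.2], [0.0, 456.87, 206.35], [0.0, 0.0, 1.0]] [[-0.3237, 0.5585, -0.7637, 1414.1095], [0.9461, 0.2033, -0.2522, 323.0555], [0.0144, -0.8042, -0.5942, 766.7607], [0.0, 0.0, 0.0, 1.0]]
side [[476.86, 0.0, 275.16], [0.0, 476.86, 214.01], [0.0, 0.0, 1.0]] [[0.7655, -0.3594, 0.5337, -203.3934], [-0.6433, -0.4123, 0.6451, -855.5941], [-0.0118, -0.8372, -0.5468, 811.4502], [0.0, 0.0, 0.0, 1.0]]
wrist [[325.19, 0.0, 280.88], [0.0, 325.19, 208.24], [0.0, 0.0, 1.0]] [[0.2285, 0.9451, 0.2338, 72.3633], [0.9735, -0.2214, -0.0564, 599.1902], [-0.0015, 0.2405, -0.9707, 382.8695], [0.0, 0.0, 0.0, 1.0]]
```

View pics/a_scene.png

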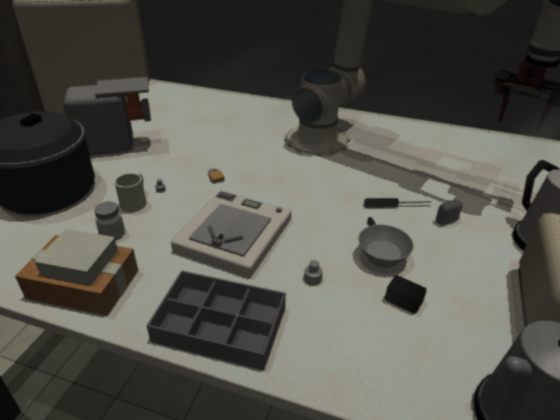

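View pics/a_side.png

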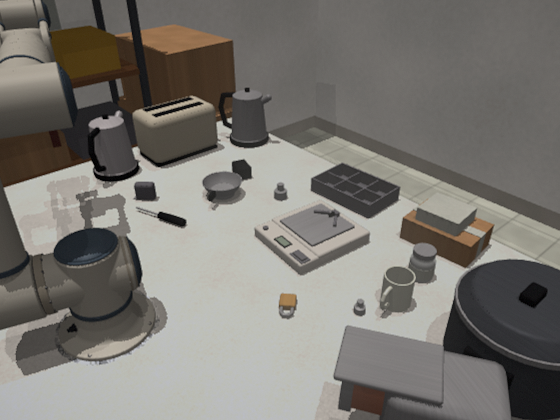

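View pics/a_wrist.png

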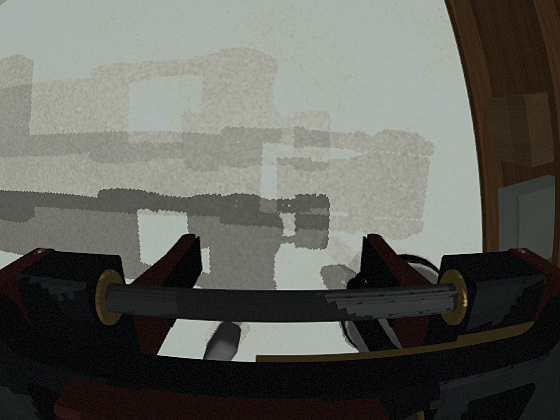

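The scene view shows the scale near (233,230), the bowl at (385,245) with its handle at (371,222), and the large weight at (314,272). The side view shows the same things at (312,235), (222,185) and (281,191). I'll enlarge these next.

```bash
cat > h.py <<'E'
import numpy as np, cv2
from cell import manip
from scipy.spatial.transform import Rotation as R
def snap(n,save=None):
    d=manip.snapshot(n)
    if save: cv2.imwrite(f"pics/{save}.png",d["image"][:,:,::-1])
    return d
def ray(d,p,fish=False):
    K=d["camera_matrix"];E=d["extrinsics"]
    x=(p[0]-K[0,2])/K[0,0];y=(p[1]-K[1,2])/K[1,1]
    if fish:
        r=np.hypot(x,y)+1e-12; v=np.array([np.sin(r)*x/r,np.sin(r)*y/r,np.cos(r)])
    else: v=np.array([x,y,1.]);v/=np.linalg.norm(v)
    return E[:3,3],E[:3,:3]@v
def onz(d,p,z,fish=False):
    o,v=ray(d,p,fish); return o+v*(z-o[2])/v[2]
def tri(rs):
    A=np.zeros((3,3));b=np.zeros(3)
    for o,v in rs:
        P=np.eye(3)-np.outer(v,v);A+=P;b+=P@o
    x=np.linalg.solve(A,b)
    return x,[np.linalg.norm((np.eye(3)-np.outer(v,v))@(x-o)) for o,v in rs]
def proj(d,X,fish=False):
    K=d["camera_matrix"];E=d["extrinsics"];c=E[:3,:3].T@(np.asarray(X,float)-E[:3,3])
    if fish:
        t=np.arctan2(np.hypot(c[0],c[1]),c[2]);q=c[:2]/np.hypot(c[0],c[1])*t
    else:q=c[:2]/c[2]
    return K[0,0]*q[0]+K[0,2],K[1,1]*q[1]+K[1,2]
def crop(d,name,u0,v0,u1,v1,s):
    im=d["image"][v0:v1,u0:u1,::-1]
    im=cv2.resize(im,None,fx=s,fy=s,interpolation=cv2.INTER_CUBIC)
    im=np.clip(im.astype(float)*1.5,0,255).astype(np.uint8)
    cv2.imwrite(f"pics/{name}.png",im)
E
python3 - <<'E'
from h import *
import pickle
a=snap("scene");b=snap("side")
pickle.dump((a,b),open("ab.pkl","wb"))
crop(a,"b1",165,165,300,280,5)
crop(a,"b2",295,190,435,315,5)
crop(b,"b3",245,190,380,280,5)
crop(b,"b4",190,155,300,215,7)
E
```

```text
(no output)
```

View pics/b1.png

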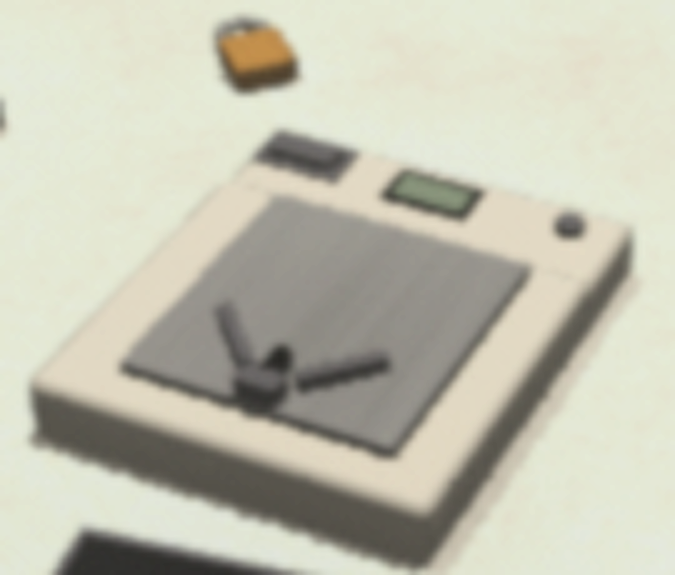

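View pics/b2.png

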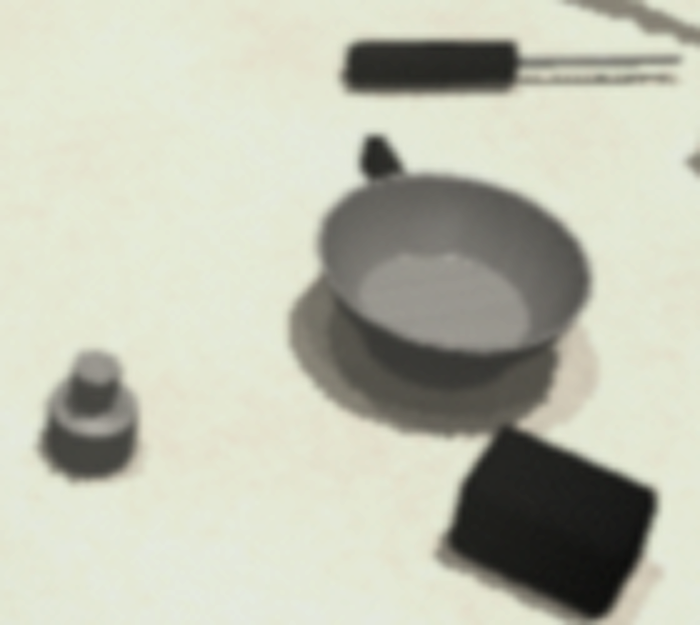

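View pics/b3.png

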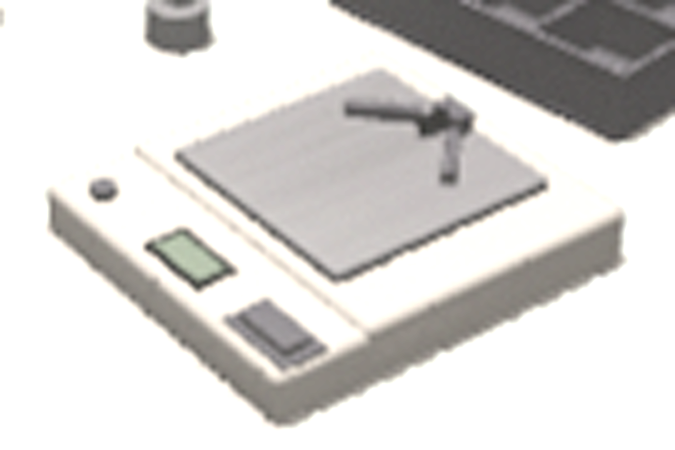

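View pics/b4.png

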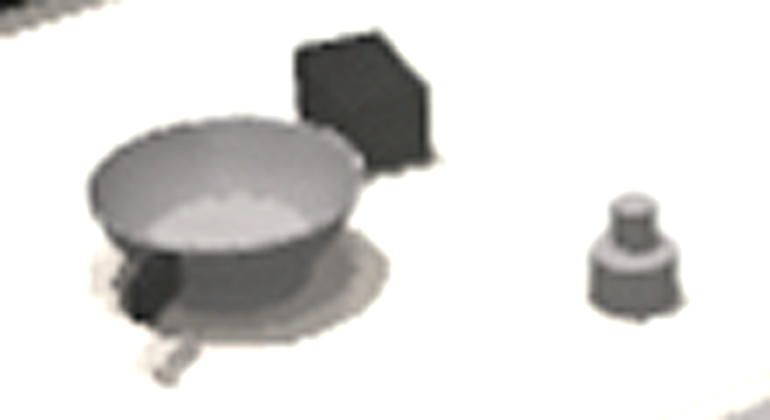

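The crops show the deck corners and keys clearly. The handle lug appears in b2 at (377,155) and in b4 at (150,285). Both knobs are visible too.

Run:
```python
from h import *
import pickle
a,b=pickle.load(open("ab.pkl","rb"))
c=lambda u,v,s,p:((p[0]+.5)/s-.5+u,(p[1]+.5)/s-.5+v)
S1=lambda p:ray(a,c(165,165,5,p));S2=lambda p:ray(a,c(295,190,5,p));T3=lambda p:ray(b,c(245,190,5,p));T4=lambda p:ray(b,c(190,155,7,p))
P={}
for n,p,q in [("FR",(275,197),(338,272)),("FL",(530,268),(178,155)),("BL",(393,450),(382,70)),("BR",(122,366),(545,183)),("power",(569,219),(103,184)),("tare",(308,150),(276,325)),("Lcd",(433,191),(190,257))]:
    P[n],e=tri([S1(p),T3(q)]);print(n,P[n].round(1),np.round(e,1))
for n,p,q in [("rimc",(455,263),(226,183)),("knob",(97,362),(634,203)),("handle",(377,150),(157,275)),("floorc",(445,302),(230,222))]:
    P[n],e=tri([S2(p),T4(q)]);print(n,P[n].round(1),np.round(e,1))
C=sum(P[k] for k in("FR","FL","BL","BR"))/4
ax=(P["BR"]+P["BL"]-P["FR"]-P["FL"])[:2];ay=(P["FL"]+P["BL"]-P["FR"]-P["BR"])[:2]
print(C,np.linalg.norm(ax)/2,np.linalg.norm(ay)/2,np.arctan2(ax[1],ax[0]),np.arctan2(-ay[0],ay[1]))
ps=np.arctan2(*(ax/np.linalg.norm(ax)+np.array([ay[1],-ay[0]])/np.linalg.norm(ay))[::-1])
X=np.array([np.cos(ps),np.sin(ps)]);Y=np.array([-X[1],X[0]])
O=C[:2]-17.5*X
print("psi",ps,"O",O,"deckaim",O+30*X,"tare",O-103*X-80*Y, "power",O-103*X+80*Y)
h=P["handle"]-P["rimc"];print("handle dir",h.round(1),np.arctan2(-h[1],-h[0]))
for nm,x,y,z in [("deckaim",30,0,46),("tare",-103,-80,42)]:
    w=np.r_[O+x*X+y*Y,z];print(nm,proj(a,w),proj(b,w))
```

```text
FR [ 526.2 -128.8   44. ] [0.8 0.8]
FL [536.5  17.7  41.5] [1. 1.]
BL [689.2   4.4  42.8] [0.4 0.4]
BR [ 675.6 -142.1   41.3] [0.8 0.8]
power [486.6  23.3  40.2] [0.3 0.3]
tare [ 474.3 -134.4   38.6] [0.6 0.6]
Lcd [482.3 -56.7  35.5] [0.2 0.2]
rimc [537.9 312.5  48.5] [0.2 0.2]
knob [666.3 168.5  51.3] [0.2 0.2]
handle [465.1 262.   49.8] [0.4 0.4]
floorc [539.6 312.5  25.8] [1.6 1.6]
[606.88816843 -62.2144276   42.37360298] 151.63396838750236 146.95668864431488 -0.08762800819831854 -0.08101738244150893
psi -0.08432269531991374 O [589.45034685 -60.74052853] deckaim [619.34375527 -63.26721265] tare [ 480.07848693 -131.78133552] power [493.55413557  27.65017609]
handle dir [-72.9 -50.5   1.3] 0.6058420586167079
deckaim (np.float64(228.35485860900317), np.float64(229.40392777062414)) (np.float64(320.151319612641), np.float64(220.44222234514848))
tare (np.float64(225.95854864024264), np.float64(194.97411970834767)) (np.float64(300.5402013683536), np.float64(252.12651441747704))
```

```bash
cat >> h.py <<'E'
import json,os
def meas():
    s=manip.sense(); return s["tool_pos"],R.from_euler("xyz",s["tool_rot"]),s
def down(th):
    # tool x down, tool z horizontal at heading th
    z=np.array([np.cos(th),np.sin(th),0]);x=np.array([0,0,-1.]);y=np.cross(z,x)
    return R.from_matrix(np.c_[x,y,z])
def go(pos,th,cpos=None,cth=None):
    """offset (m) and rotvec in tool axes from commanded pose (cpos,cth) or measured"""
    p,r,s=meas()
    if cpos is not None:p=np.array(cpos,float)
    if cth is not None:r=down(cth)
    off=r.inv().apply(np.array(pos)-p)/1000; rv=(r.inv()*down(th)).as_rotvec()
    print("off",off.round(4).tolist(),"rot",rv.round(4).tolist())
E
python3 - <<'E'
from h import *
p,r,s=meas();print(p);M=r.as_matrix();print(M.round(4));print(np.arctan2(M[1,2],M[0,2]),s["t"])
z=M[:,2];d=snap("wrist");print(M.T@(d["extrinsics"][:3,3]-p),M.T@d["extrinsics"][:3,2])
import pickle
a,b=pickle.load(open("ab.pkl","rb"))
for p in [(362,203),(369,203),(397,203),(398,203),(430,203)]: print(onz(a,p,10))
E
```

```text
[137.20439722 583.98629071 241.0937694 ]
[[-3.000e-04  2.288e-01  9.735e-01]
 [-9.000e-04  9.735e-01 -2.288e-01]
 [-1.000e+00 -9.000e-04 -1.000e-04]]
-0.23079610442140033 0.25
[-142.23717491   -0.1625072   -66.61283233] [9.70621685e-01 3.21746608e-04 2.40610558e-01]
[343.35354907 224.76008937  10.        ]
[336.53883299 243.46129379  10.        ]
[309.22847466 318.40742329  10.        ]
[308.25157795 321.08826057  10.        ]
[276.93510485 407.02812339  10.        ]
```

Run:
```python
from h import *
go([340,260,240],-1.6,[137.257,584.104,241.631],-.2308)
```

```text
off [0.0016, -0.2691, 0.2715] rot [1.3692, 0.0, 0.0]
```

Emit:
{"fn": "play_rows", "kwargs": {"offset": [[0,-0.027,0.027],[0,-0.054,0.054],[0,-0.081,0.081],[0,-0.108,0.108],[0,-0.135,0.135],[0,-0.162,0.162],[0,-0.189,0.189],[0,-0.216,0.216],[0,-0.243,0.243],[0,-0.26,0.26],[0,-0.27,0.27],[0,-0.27,0.27]], "rotation": [[0.12,0,0],[0.24,0,0],[0.36,0,0],[0.48,0,0],[0.6,0,0],[0.72,0,0],[0.84,0,0],[0.96,0,0],[1.08,0,0],[1.2,0,0],[1.32,0,0],[1.37,0,0]], "gripper": [1,1,1,1,1,1,1,1,1,1,1,1]}}

```text
t: 1.3
tool_pos: [339.7, 257.2, 241.8]
tool_rot: [1.159, 1.57, -0.452]
force: [-0.5, 0.4, -0.5]
finger_gap: 88.0
```

Run:
```python
from h import *
p,r,s=meas();print(p,s["t"],s["joint_pos"].round(3),s["force"]);M=r.as_matrix();th=np.arctan2(M[1,2],M[0,2]);print(th)
go([540,-60,230],-.08-np.pi)
```

```text
[339.67234693 257.17775513 241.82537557] 1.3 [ 5.690e-01 -3.800e-01  1.657e+00 -1.000e-03  1.864e+00  6.090e-01] [-0.51140473  0.36786397 -0.49881904]
-1.610967489733586
off [0.0122, 0.2129, 0.3089] rot [1.6106, -0.0005, -0.0012]
```

Emit:
{"fn": "play_rows", "kwargs": {"offset": [[0.001,0.02,0.03],[0.002,0.04,0.06],[0.003,0.06,0.09],[0.004,0.08,0.12],[0.006,0.1,0.15],[0.007,0.12,0.18],[0.008,0.14,0.21],[0.009,0.16,0.24],[0.01,0.18,0.265],[0.011,0.2,0.29],[0.012,0.21,0.305],[0.012,0.213,0.309]], "rotation": [[0.12,0,0],[0.24,0,0],[0.36,0,0],[0.48,0,0],[0.6,0,0],[0.72,0,0],[0.84,0,0],[0.96,0,0],[1.08,0,0],[1.2,0,0],[1.32,0,0],[1.42,0,0]], "gripper": [1,1,1,1,1,1,1,1,1,1,1,1]}}

```text
t: 2.3
tool_pos: [542.8, -58.5, 228.4]
tool_rot: [0.214, 1.569, -2.816]
force: [-0.2, 0.0, -0.7]
finger_gap: 88.2
```

Run:
```python
from h import *
import pickle
p,r,s=meas();print(p,s["t"]);M=r.as_matrix();print(np.arctan2(M[1,2],M[0,2]))
d=snap("wrist","w1");pickle.dump(d,open("w1.pkl","wb"))
crop(d,"w1b",100,20,500,320,2)
```

```text
[542.82808226 -58.5441398  228.37744981] 2.3
-3.029919116258891
```

View pics/w1.png

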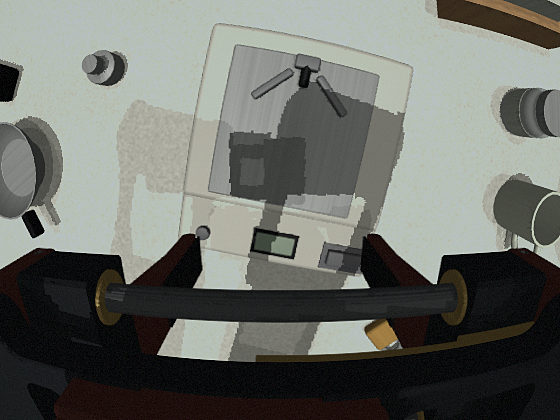

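The wrist view shows the whole deck, with the V at about (308,75), the power key at (203,232) and the tare key at (345,255). The weight is at (100,65), and the bowl's handle is at (35,222).

Run:
```python
from h import *
import pickle
d=pickle.load(open("w1.pkl","rb"))
crop(d,"w1v",200,20,420,130,3.5)
crop(d,"w1t",170,190,430,290,3)
crop(d,"w1l",0,30,140,260,3)
```

```text
(no output)
```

View pics/w1v.png

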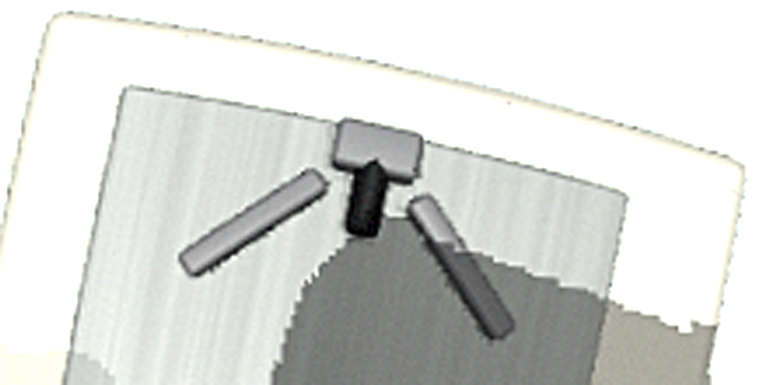

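View pics/w1t.png

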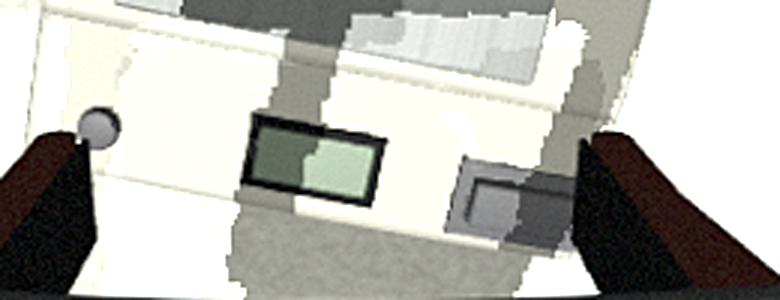

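View pics/w1l.png

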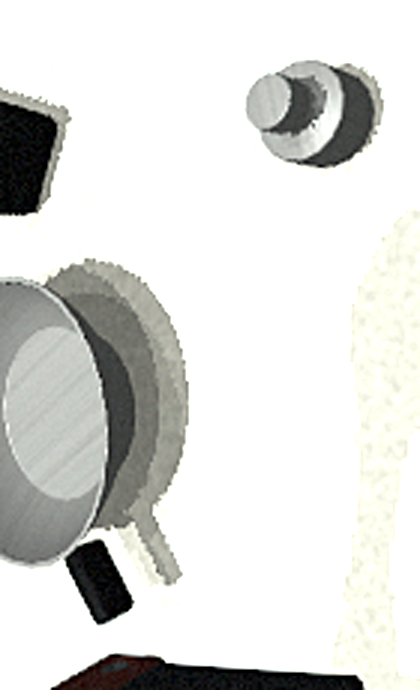

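Run:
```python
from h import *
import pickle
d=pickle.load(open("w1.pkl","rb"));a,b=pickle.load(open("ab.pkl","rb"))
c=lambda u,v,s,p:((p[0]+.5)/s-.5+u,(p[1]+.5)/s-.5+v)
W=lambda p,z:onz(d,c(200,20,3.5,p),z,True)
for z in (52,55):
    L=[W((197,270),z)[:2],W((326,191),z)[:2]];Rr=[W((409,208),z)[:2],W((487,335),z)[:2]]
    print("L",np.round(L,1),"R",np.round(Rr,1))
    def ln(P,side):
        t=P[1]-P[0];t/=np.linalg.norm(t);n=np.array([-t[1],t[0]]);
        if n[0]>0:n=-n
        return t,n,P[0]
    tl,nl,pl=ln(L,0);tr,nr,pr=ln(Rr,0)
    print("angles",np.degrees(np.arctan2(tl[1],tl[0])),np.degrees(np.arctan2(tr[1],tr[0])))
    A=np.array([nl,nr]);s=np.linalg.solve(A,np.array([nl@pl+38,nr@pr+38]));v=np.linalg.solve(A,np.array([nl@pl,nr@pr]))
    print("seat",s,"vee",v,v-s,np.arctan2(*(v-s)[::-1]))
print("deck corners back L,R",W((122,88),46),W((627,193),46))
print("pin tip",W((362,222),54))
S=lambda p:ray(a,c(165,165,5,p));T=lambda p:ray(b,c(245,190,5,p))
t=lambda p:ray(d,c(170,190,3,p),True)
print("power",tri([S((569,219)),T((103,184)),t((98,128))]))
print("lcd",tri([S((433,191)),T((190,257)),t((317,160))]))
print("tare well L corners",[onz(d,c(170,190,3,p),z,True).round(1) for p,z in [((463,158),34),((446,230),34),((476,180),42),((466,228),42)]])
l=lambda p:ray(d,c(0,30,3,p),True)
print("knob",tri([ray(a,c(295,190,5,(97,362))),ray(b,c(190,155,7,(634,203))),l((269,102))]))
print("handle",[onz(d,c(0,30,3,p),52,True).round(1) for p in [(67,553),(95,542),(122,607),(98,622)]])
```

```text
L [[635.1 -23.6]
 [661.3 -56.5]] R [[ 659.5  -79.8]
 [ 626.7 -105.7]]
angles -51.48687585243869 -141.67162244501804
seat [618.55434453 -63.772227  ] vee [672.02682385 -69.93957934] [53.47247932 -6.16735234] -0.1148295599543444
L [[634.9 -23.9]
 [660.8 -56.4]] R [[ 659.   -79.6]
 [ 626.6 -105.2]]
angles -51.48687585243858 -141.6716224450181
seat [617.9462235 -63.5948682] vee [671.41870282 -69.76222055] [53.47247932 -6.16735234] -0.11482955995434352
deck corners back L,R [687.48052157   4.46346922  46.        ] [ 675.58566242 -143.14353406   46.        ]
pin tip [653.45526548 -67.25086811  54.        ]
power (array([486.97525707,  22.86745983,  39.94059082]), [np.float64(0.2791107792753952), np.float64(0.8865159921455328), np.float64(1.1631846663195038)])
lcd (array([482.61809442, -57.44428409,  35.40646555]), [np.float64(1.0592420626040904), np.float64(0.5274148197694438), np.float64(1.574018259072345)])
tare well L corners [array([ 489.5, -112.3,   34. ]), array([ 460. , -110.4,   34. ]), array([ 484.4, -116.9,   42. ]), array([ 465. , -116.3,   42. ])]
knob (array([666.17546312, 168.03392384,  51.0729458 ]), [np.float64(0.5773030787405834), np.float64(0.3420290368688565), np.float64(0.8029468967547302)])
handle [array([481.9, 274.8,  52. ]), array([489.2, 255.4,  52. ]), array([461.9, 242.3,  52. ]), array([452.4, 259. ,  52. ])]
```

Run:
```python
from h import *
go([467,261,180],.606-np.pi)
```

```text
off [0.0485, -0.3254, 0.0411] rot [-0.499, 0.0015, 0.0001]
```

Emit:
{"fn": "play_rows", "kwargs": {"offset": [[0.005,-0.035,0.004],[0.01,-0.07,0.009],[0.016,-0.105,0.013],[0.021,-0.14,0.018],[0.026,-0.175,0.022],[0.031,-0.21,0.027],[0.037,-0.245,0.031],[0.042,-0.28,0.035],[0.046,-0.31,0.039],[0.048,-0.325,0.041],[0.048,-0.325,0.041]], "rotation": [[-0.06,0,0],[-0.12,0,0],[-0.18,0,0],[-0.24,0,0],[-0.3,0,0],[-0.36,0,0],[-0.42,0,0],[-0.48,0,0],[-0.499,0,0],[-0.499,0,0],[-0.499,0,0]], "gripper": [0.14,0.14,0.14,0.14,0.14,0.14,0.14,0.14,0.14,0.14,0.14]}}

```text
t: 3.27
tool_pos: [460.2, 265.0, 180.9]
tool_rot: [-1.057, 1.569, 2.712]
force: [0.6, -0.4, -0.3]
finger_gap: 49.6
```

Run:
```python
from h import *
import pickle
p,r,s=meas();print(p,s["t"]);M=r.as_matrix();print(np.arctan2(M[1,2],M[0,2]))
d=snap("wrist");pickle.dump(d,open("w2.pkl","wb"))
crop(d,"w2",140,60,420,270,2.8)
```

```text
[460.21007939 265.03630353 180.9411357 ] 3.2667
-2.5146524183641583
```

View pics/w2.png

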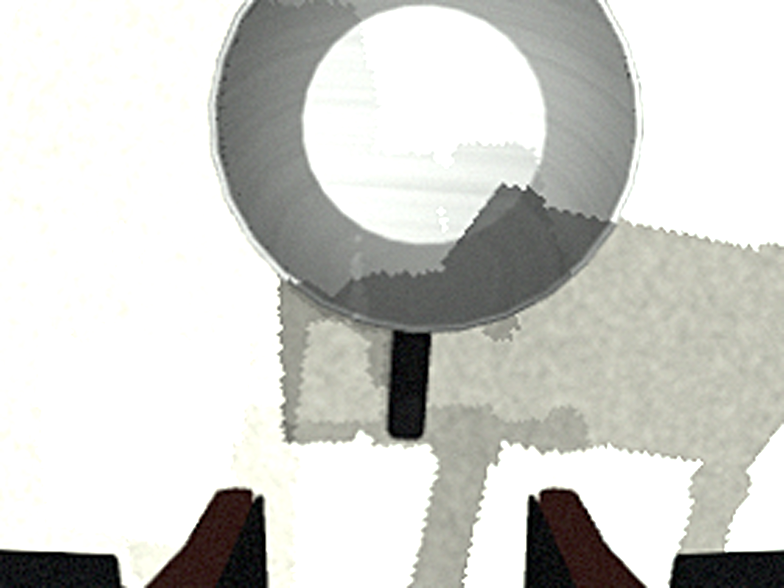

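The bowl's rim and handle are clear. The handle's top face runs from (412,332) to (406,436) in this crop.

Run:
```python
from h import *
import pickle
d=pickle.load(open("w2.pkl","rb"));a,b=pickle.load(open("ab.pkl","rb"))
c=lambda u,v,s,p:((p[0]+.5)/s-.5+u,(p[1]+.5)/s-.5+v)
W=lambda p,z:onz(d,c(140,60,2.8,p),z,True)
for p in [(395,330),(431,332),(422,436),(389,436),(406,384)]: print(W(p,52).round(1))
rim=np.array([W(p,52)[:2] for p in [(211,110),(641,120),(228,200),(285,280),(350,318),(420,331),(500,322),(565,283),(622,205)]])
A=np.c_[2*rim,np.ones(len(rim))];s=np.linalg.lstsq(A,(rim**2).sum(1),rcond=None)[0];print("rim c",s[:2],"r",np.sqrt(s[2]+s[0]**2+s[1]**2))
p,r,s2=meas();print(p);M=r.as_matrix();print(np.arctan2(M[1,2],M[0,2]),s2["qvel"].round(3))
h=W((406,432),52)[:2];v=s[:2]-h;print("tail",h,np.linalg.norm(v),"dir",np.arctan2(v[1],v[0]))
h=W((407,386),52)[:2];v=s[:2]-h;print("dir mid",np.linalg.norm(v),np.arctan2(v[1],v[0]))
ang=np.arctan2(v[1],v[0]);g=s[:2]-88*v/np.linalg.norm(v);print("grasp",g)
# height from two views: handle tip
S2=lambda p:ray(a,c(295,190,5,p))
print(tri([S2((377,138)),ray(d,c(140,60,2.8,(406,434)),True)]))
```

```text
[478.6 279.9  52. ]
[484.5 270.8  52. ]
[456.8 253.7  52. ]
[450.8 262.   52. ]
[467.1 267.4  52. ]
rim c [535.66132117 309.43295427] r 64.19271499198331
[461.00721522 263.37717039 181.34106772]
-2.516447911202484 [-0.047 -0.011 -0.005 -0.015  0.004 -0.007]
tail [454.9048281 258.5013702] 95.4758473542507 dir 0.5626740868576008
dir mid 80.97952279805003 0.5543810900140644
grasp [460.84139727 263.10824178]
(array([454.06486062, 259.18003272,  49.78420315]), [np.float64(1.4105603532970052), np.float64(1.4105603532971047)])
```

Run:
```python
from h import *
go([464.5,264.6,80],.558-np.pi)
```

```text
off [0.1013, 0.0011, -0.0036] rot [0.0671, 0.0007, 0.0001]
```

Emit:
{"fn": "play_rows", "kwargs": {"offset": [[0.03,0.001,-0.003],[0.06,0.001,-0.003],[0.09,0.001,-0.003],[0.101,0.001,-0.003],[0.101,0.001,-0.003],[0.101,0.001,-0.003]], "rotation": [[0.067,0,0],[0.067,0,0],[0.067,0,0],[0.067,0,0],[0.067,0,0],[0.067,0,0]], "gripper": [0.14,0.14,0.14,0.14,0.14,0.14]}}

```text
t: 3.82
tool_pos: [465.4, 262.2, 81.4]
tool_rot: [1.271, 1.571, -1.318]
force: [0.4, 0.4, 0.5]
finger_gap: 49.9
```

Run:
```python
from h import *
import pickle
p,r,s=meas();print(p,s["t"]);M=r.as_matrix();print(np.arctan2(M[1,2],M[0,2]),M[:,0])
d=snap("wrist");pickle.dump(d,open("w3.pkl","wb"))
crop(d,"w3",140,60,420,270,2.8)
go([464.5,264.6,41],.558-np.pi)
```

```text
[465.41852779 262.24223829  81.37766444] 3.8167
-2.589119175196093 [ 5.00378521e-05 -1.93841405e-04 -9.99999980e-01]
off [0.0417, -0.0024, 0.0005] rot [-0.0055, -0.0025, -0.0004]
```

View pics/w3.png

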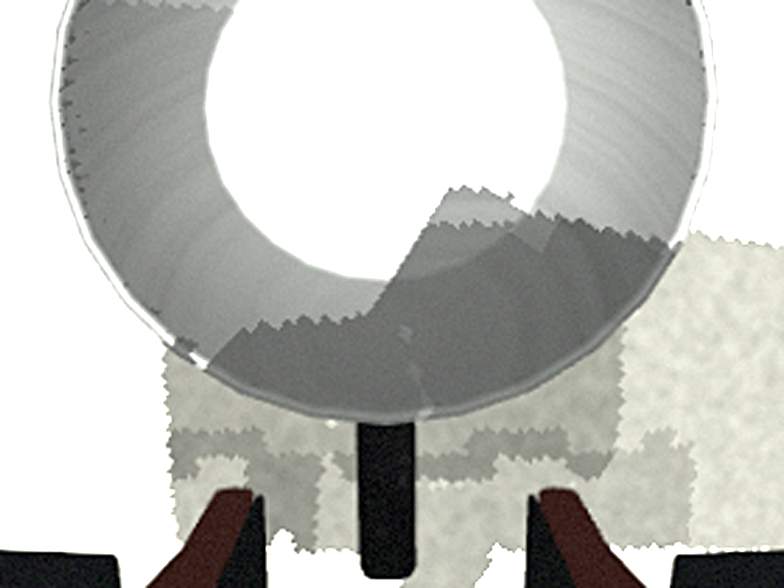

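Emit:
{"fn": "play_rows", "kwargs": {"offset": [[0.02,-0.002,-0.003],[0.036,-0.002,-0.003],[0.041,-0.002,-0.003],[0.041,-0.002,-0.003],[0.041,-0.002,-0.003],[0.041,-0.002,-0.003],[0.041,-0.002,-0.003],[0.041,-0.002,-0.003],[0.041,-0.002,-0.003],[0.041,-0.002,-0.003],[0.041,-0.002,-0.003],[0.041,-0.002,-0.003]], "rotation": [[0,0,0],[0,0,0],[0,0,0],[0,0,0],[0,0,0],[0,0,0],[0,0,0],[0,0,0],[0,0,0],[0,0,0],[0,0,0],[0,0,0]], "gripper": [0.14,0.14,0.14,0.14,-0.3,-0.6,-1,-1,-1,-1,-1,-1]}}

```text
t: 4.87
tool_pos: [466.8, 266.1, 39.9]
tool_rot: [2.699, 1.57, 0.11]
force: [0.4, -1.6, 2.3]
finger_gap: 11.7
```

Run:
```python
from h import *
p,r,s=meas();print(p,s["t"],s["force"],s["finger_gap"]);M=r.as_matrix();print(np.arctan2(M[1,2],M[0,2]))
```

```text
[466.75876503 266.14901384  39.92230988] 4.8667 [ 0.36967835 -1.61227706  2.27300625] 11.715078804291712
-2.5888366006841776
```

Emit:
{"fn": "play_rows", "kwargs": {"offset": [[-0.004,0,0],[-0.012,0,0],[-0.025,0,0],[-0.042,0,0],[-0.058,0,0],[-0.07,0,0],[-0.075,0,0],[-0.075,0,0]], "rotation": [[0,0,0],[0,0,0],[0,0,0],[0,0,0],[0,0,0],[0,0,0],[0,0,0],[0,0,0]], "gripper": [-1,-1,-1,-1,-1,-1,-1,-1]}}

```text
t: 5.53
tool_pos: [467.4, 266.5, 116.7]
tool_rot: [3.046, 1.568, 0.458]
force: [0.5, -1.3, -3.4]
finger_gap: 11.7
```

Run:
```python
from h import *
p,r,s=meas();print(p,s["t"],s["force"],s["ft_torque"],s["finger_gap"])
d=snap("side");crop(d,"s4",150,100,330,230,4)
e=snap("wrist");crop(e,"w4",100,0,460,270,2.2)
```

```text
[467.37654668 266.52428307 116.74766922] 5.5333 [ 0.52078812 -1.3085855  -3.44278352] [-0.17229698  0.29393399 -0.00133696] 11.672017232517403
```

View pics/s4.png

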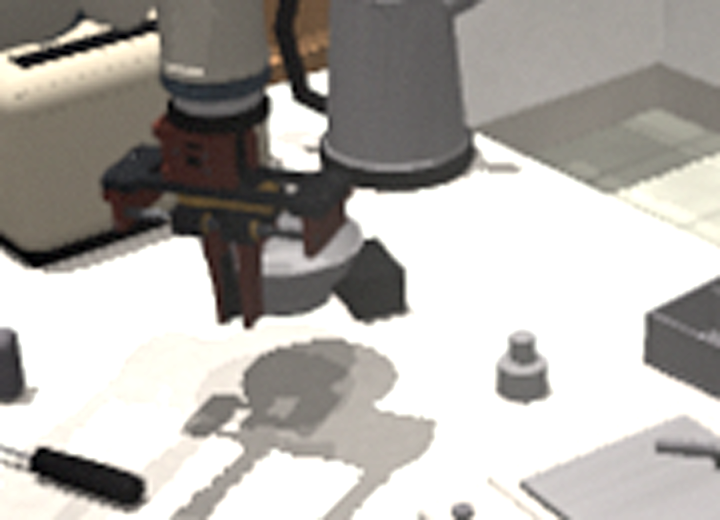

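View pics/w4.png

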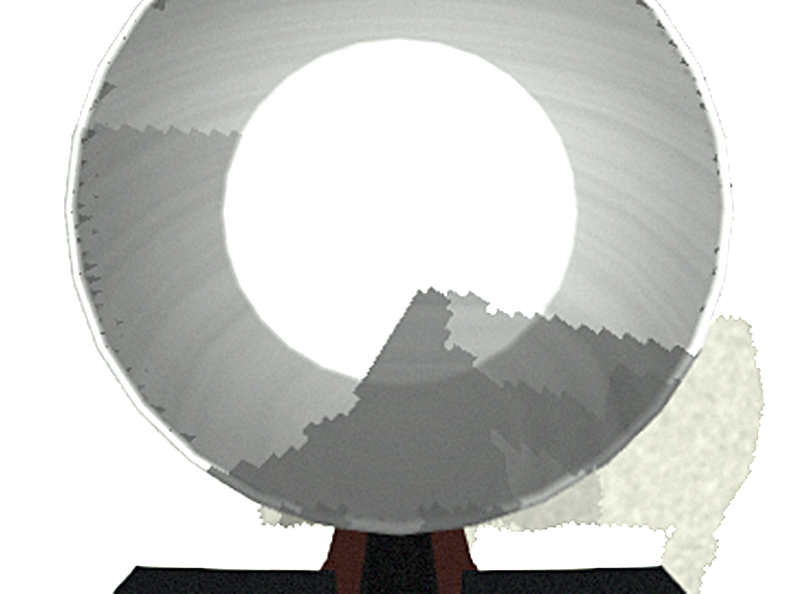

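Run:
```python
from h import *
p,r,s=meas()
d=snap("wrist")
c=lambda p:((p[0]+.5)/2.2-.5+100,(p[1]+.5)/2.2-.5)
q=np.array([onz(d,c(x),p[2]+11,True)[:2] for x in [(68,200),(733,200),(400,533),(208,468),(118,360),(695,350)]])
A=np.c_[2*q,np.ones(len(q))];k=np.linalg.lstsq(A,(q**2).sum(1),rcond=None)[0];print(k[:2],np.sqrt(k[2]+k[0]**2+k[1]**2))
v=k[:2]-p[:2];print(np.linalg.norm(v),np.arctan2(v[1],v[0]))
M=r.as_matrix();print(np.arctan2(M[1,2],M[0,2])+np.pi)
H=-.09
go([618.2-117*np.cos(H),-63.7-117*np.sin(H),135],H-np.pi)
```

```text
[536.34744054 309.22321535] 64.166736609978
82.19025657669033 0.5531764005017267
0.5528178812248878
off [-0.0212, 0.2902, 0.1373] rot [0.6428, 0.0018, -0.0004]
```

Emit:
{"fn": "play_rows", "kwargs": {"offset": [[-0.003,0.007,0.003],[-0.008,0.027,0.012],[-0.014,0.058,0.027],[-0.02,0.092,0.043],[-0.021,0.126,0.06],[-0.021,0.16,0.076],[-0.021,0.194,0.092],[-0.021,0.225,0.107],[-0.021,0.252,0.12],[-0.021,0.273,0.13],[-0.021,0.286,0.136],[-0.021,0.29,0.137]], "rotation": [[0.015,0,0],[0.06,0,0],[0.13,0,0],[0.2,0,0],[0.28,0,0],[0.355,0,0],[0.43,0,0],[0.5,0,0],[0.56,0,0],[0.605,0,0],[0.635,0,0],[0.643,0,0]], "gripper": [-1,-1,-1,-1,-1,-1,-1,-1,-1,-1,-1,-1]}}

```text
t: 6.68
tool_pos: [501.7, -55.4, 134.9]
tool_rot: [0.625, 1.569, -2.612]
force: [0.1, 0.8, -3.7]
finger_gap: 11.8
```

Emit:
{"fn": "play_rows", "kwargs": {"offset": [[0,0,0],[0,0,0],[0,0,0]], "rotation": [[0,0,0],[0,0,0],[0,0,0]], "gripper": [-1,-1,-1]}}

```text
t: 6.93
tool_pos: [502.1, -51.6, 135.4]
tool_rot: [-0.71, 1.57, 2.343]
force: [0.1, 0.5, -4.0]
finger_gap: 11.9
```

Run:
```python
from h import *
p,r,s=meas();print(p,s["t"],s["force"],s["ft_torque"],s["finger_gap"])
M=r.as_matrix();print(np.arctan2(M[1,2],M[0,2])+np.pi)
a=snap("scene");crop(a,"c5",150,130,330,265,4)
d=snap("side");crop(d,"s5",220,120,400,255,4)
H=-.09
go([618.2-116.5*np.cos(H),-63.7-116.5*np.sin(H),95],H-np.pi)
```

```text
[502.11944586 -51.62704396 135.38829153] 6.9333 [ 0.05794968  0.50098961 -3.98832665] [-0.01120818  0.42212974 -0.05026819] 11.930861059227711
6.194634641176998
off [0.0406, 0.0017, -0.0001] rot [0.0017, 0.0001, 0.0002]
```

View pics/c5.png

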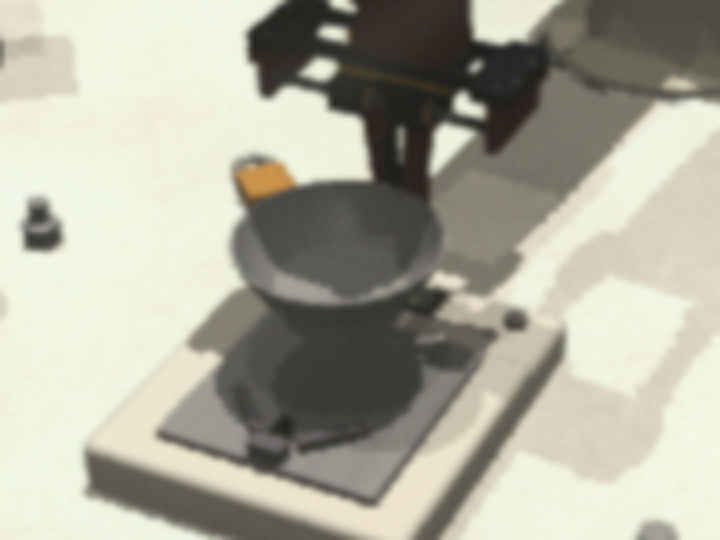

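View pics/s5.png

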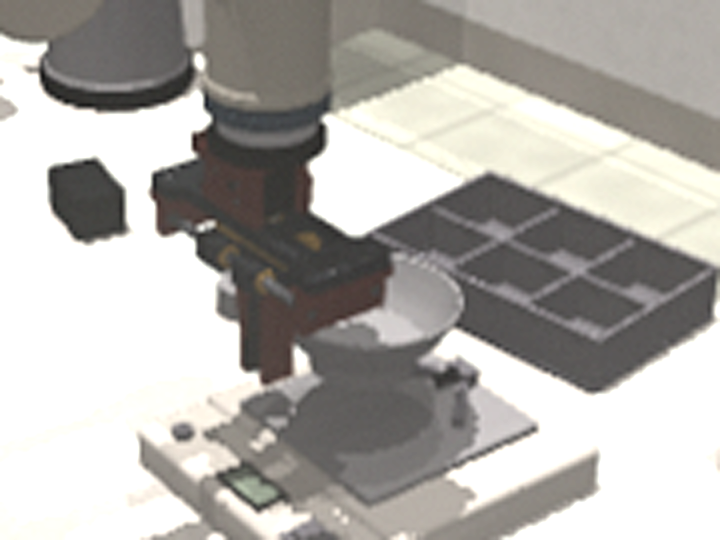

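Emit:
{"fn": "play_rows", "kwargs": {"offset": [[0.006,0.002,0],[0.018,0.002,0],[0.03,0.002,0],[0.039,0.002,0],[0.043,0.002,0],[0.045,0.002,0],[0.046,0.002,0],[0.046,0.002,0]], "rotation": [[0,0,0],[0,0,0],[0,0,0],[0,0,0],[0,0,0],[0,0,0],[0,0,0],[0,0,0]], "gripper": [-1,-1,-1,-1,-1,-1,-1,-1]}}

```text
t: 7.7
tool_pos: [502.2, -54.6, 89.7]
tool_rot: [-3.092, 1.571, -0.041]
force: [-0.5, -0.4, -3.1]
finger_gap: 11.6
```

Emit:
{"fn": "play_rows", "kwargs": {"offset": [[0.001,0,0],[0.001,0,0],[0.0015,0,0],[0.0015,0,0],[0.002,0,0],[0.002,0,0]], "rotation": [[0,0,0],[0,0,0],[0,0,0],[0,0,0],[0,0,0],[0,0,0]], "gripper": [-1,-1,-1,-1,-1,-1]}}

```text
t: 8.2
tool_pos: [502.1, -54.6, 87.6]
tool_rot: [-3.087, 1.571, -0.036]
force: [0.1, 0.1, -3.6]
finger_gap: 12.0
```

Emit:
{"fn": "play_rows", "kwargs": {"offset": [[0.0005,0,0],[0.0005,0,0],[0.001,0,0],[0.001,0,0],[0.0015,0,0],[0.0015,0,0]], "rotation": [[0,0,0],[0,0,0],[0,0,0],[0,0,0],[0,0,0],[0,0,0]], "gripper": [-1,-1,-1,-1,-1,-1]}}

```text
t: 8.7
tool_pos: [502.4, -54.6, 86.6]
tool_rot: [3.029, 1.57, -0.203]
force: [-1.5, 0.3, -0.5]
finger_gap: 11.7
```

Run:
```python
from h import *
p,r,s=meas();print(p,s["t"],s["force"],s["ft_torque"],s["finger_gap"])
```

```text
[502.3760657  -54.64333088  86.58577385] 8.7 [-1.53045447  0.31175393 -0.456039  ] [ 0.00209101  0.29994921 -0.05299426] 11.708439975936134
```

Emit:
{"fn": "play_rows", "kwargs": {"offset": [[0.0003,-0.0007,-0.001],[0.0003,-0.0014,-0.003],[0.0003,-0.0014,-0.006],[0.0003,-0.0014,-0.009],[0.0003,-0.0014,-0.012],[0.0003,-0.0014,-0.015],[0.0003,-0.0014,-0.018],[0.0003,-0.0014,-0.02],[0.0003,-0.0014,-0.021],[0.0003,-0.0014,-0.022],[0.0003,-0.0014,-0.022],[0.0003,-0.0014,-0.022]], "rotation": [[0,0,0],[0,0,0],[0,0,0],[0,0,0],[0,0,0],[0,0,0],[0,0,0],[0,0,0],[0,0,0],[0,0,0],[0,0,0],[0,0,0]], "gripper": [-1,-1,-1,-1,-1,-1,-1,-1,-1,-1,-1,-1]}}

```text
t: 9.7
tool_pos: [524.5, -55.2, 86.0]
tool_rot: [3.136, 1.57, -0.096]
force: [-0.2, -0.1, 2.6]
finger_gap: 11.4
```

Run:
```python
from h import *
p,r,s=meas();print(p,s["t"],s["force"],s["ft_torque"],s["finger_gap"])
a=snap("scene");crop(a,"c6",150,130,330,265,4)
d=snap("side");crop(d,"s6",220,120,400,255,4)
```

```text
[524.47752863 -55.18526206  85.95549643] 9.7 [-0.22975008 -0.0685777   2.59105498] [-0.04599015 -0.14124311  0.01510937] 11.410173307096029
```

View pics/c6.png

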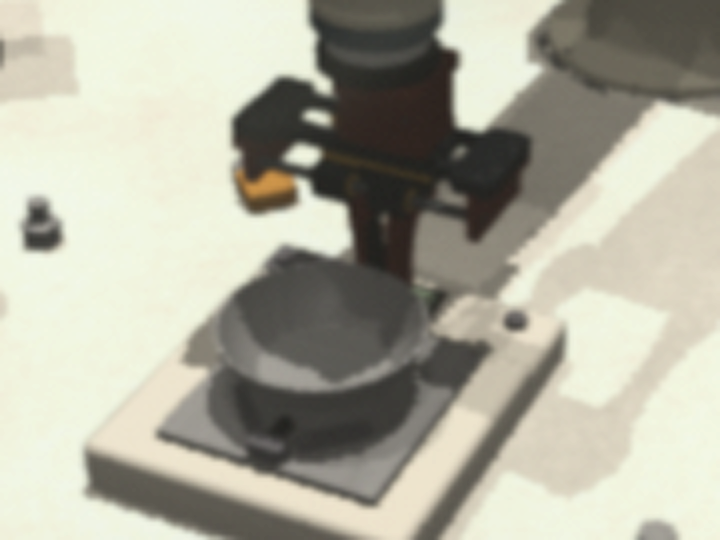

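View pics/s6.png

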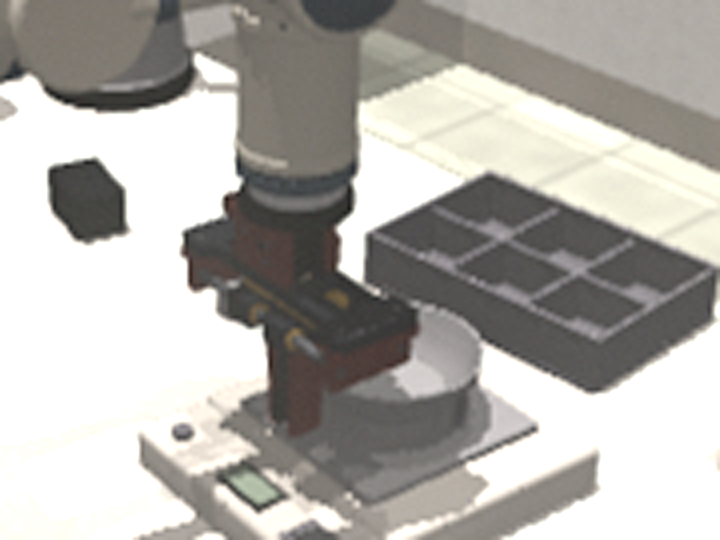

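Emit:
{"fn": "play_rows", "kwargs": {"offset": [[-0.0003,0,-0.001],[-0.0003,0,-0.002],[-0.0003,0,-0.003],[-0.0003,0,-0.004],[-0.0003,0,-0.005],[-0.0003,0,-0.006],[-0.0003,0,-0.006],[-0.0003,0,-0.006]], "rotation": [[0,0,0],[0,0,0],[0,0,0],[0,0,0],[0,0,0],[0,0,0],[0,0,0],[0,0,0]], "gripper": [-1,-1,-1,-1,-1,-1,-1,-1]}}

```text
t: 10.47
tool_pos: [530.3, -55.7, 86.1]
tool_rot: [3.103, 1.571, -0.129]
force: [-0.5, 0.7, 0.8]
finger_gap: 12.0
```

Emit:
{"fn": "play_rows", "kwargs": {"offset": [[0,0,-0.0005],[0,0,-0.001],[0,0,-0.0015],[0,0,-0.0015],[0,0,-0.0015]], "rotation": [[0,0,0],[0,0,0],[0,0,0],[0,0,0],[0,0,0]], "gripper": [-1,-1,-1,-1,-1]}}

```text
t: 10.88
tool_pos: [531.7, -55.8, 86.1]
tool_rot: [0.295, 1.571, -2.937]
force: [-1.6, 0.1, 2.9]
finger_gap: 11.8
```

Emit:
{"fn": "play_rows", "kwargs": {"offset": [[-0.0002,0,-0.0005],[-0.0002,0,-0.001],[-0.0002,0,-0.001],[-0.0002,0,-0.001]], "rotation": [[0,0,0],[0,0,0],[0,0,0],[0,0,0]], "gripper": [-1,-1,-1,-1]}}

```text
t: 11.22
tool_pos: [532.6, -55.9, 86.2]
tool_rot: [-0.417, 1.571, 2.634]
force: [-1.5, 0.4, 1.2]
finger_gap: 11.6
```

Emit:
{"fn": "play_rows", "kwargs": {"offset": [[0,0,-0.0005],[0,0,-0.001],[0,0,-0.001],[0,0,-0.001]], "rotation": [[0,0,0],[0,0,0],[0,0,0],[0,0,0]], "gripper": [-1,-1,-1,-1]}}

```text
t: 11.55
tool_pos: [533.6, -56.0, 86.2]
tool_rot: [-0.372, 1.571, 2.679]
force: [-0.6, 1.0, 0.7]
finger_gap: 12.0
```

Emit:
{"fn": "play_rows", "kwargs": {"offset": [[0,0,-0.0005],[0,0,-0.001],[0,0,-0.001],[0,0,-0.001]], "rotation": [[0,0,0],[0,0,0],[0,0,0],[0,0,0]], "gripper": [-1,-1,-1,-1]}}

```text
t: 11.88
tool_pos: [534.7, -56.1, 86.3]
tool_rot: [-2.93, 1.571, 0.121]
force: [-1.1, -0.8, 1.3]
finger_gap: 11.8
```

Run:
```python
from h import *
p,r,s=meas();print(p,s["t"],s["force"],s["ft_torque"])
a=snap("scene");crop(a,"c7",180,190,290,262,7)
```

```text
[534.67719775 -56.11554686  86.3080108 ] 11.8833 [-1.07002188 -0.84030342  1.34706036] [-0.00223419  0.1652643  -0.00579113]
```

View pics/c7.png

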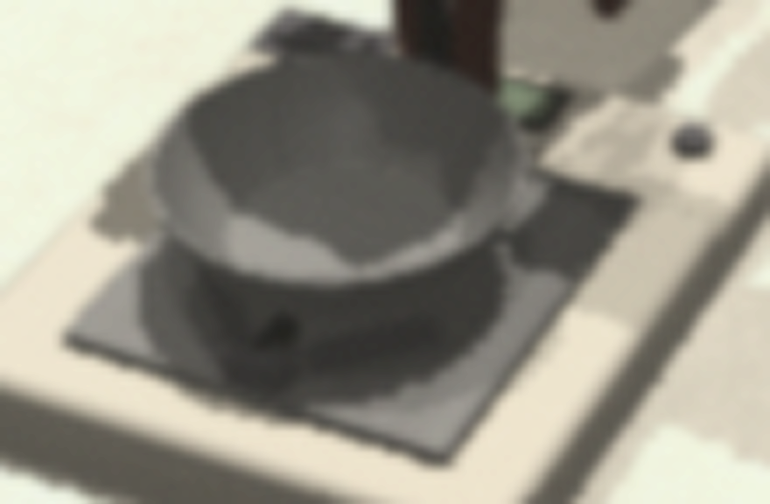

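Emit:
{"fn": "play_rows", "kwargs": {"offset": [[0,0,-0.0005],[0,0,-0.001],[0,0,-0.001],[0,0,-0.001]], "rotation": [[0,0,0],[0,0,0],[0,0,0],[0,0,0]], "gripper": [-1,-1,-1,-1]}}

```text
t: 12.27
tool_pos: [535.6, -56.2, 86.3]
tool_rot: [0.745, 1.571, -2.487]
force: [-1.3, -0.7, 1.3]
finger_gap: 12.2
```

Emit:
{"fn": "play_rows", "kwargs": {"offset": [[0,0,-0.0005],[0,0,-0.0005],[0,0,-0.0005]], "rotation": [[0,0,0],[0,0,0],[0,0,0]], "gripper": [-1,-1,-1]}}

```text
t: 12.52
tool_pos: [536.1, -56.3, 86.3]
tool_rot: [2.419, 1.571, -0.812]
force: [-1.4, -0.2, 0.9]
finger_gap: 11.8
```

Emit:
{"fn": "play_rows", "kwargs": {"offset": [[0,0,-0.0005],[0,0,-0.001],[0,0,-0.001],[0,0,-0.001]], "rotation": [[0,0,0],[0,0,0],[0,0,0],[0,0,0]], "gripper": [-1,-1,-1,-1]}}

```text
t: 12.85
tool_pos: [536.4, -56.5, 86.4]
tool_rot: [0.207, 1.569, -3.025]
force: [-5.9, 0.3, 2.1]
finger_gap: 11.8
```

Emit:
{"fn": "play_rows", "kwargs": {"offset": [[0,0,-0.0005],[0,0,-0.0005],[0,0,-0.0005]], "rotation": [[0,0,0],[0,0,0],[0,0,0]], "gripper": [-1,-1,-1]}}

```text
t: 13.1
tool_pos: [536.5, -56.6, 86.4]
tool_rot: [0.209, 1.568, -3.023]
force: [-8.4, -1.1, 4.3]
finger_gap: 12.0
```

Emit:
{"fn": "play_rows", "kwargs": {"offset": [[-0.0002,0,0.0005],[-0.0002,0,0.0005],[-0.0002,0,0.0005],[-0.0002,0,0.0005]], "rotation": [[0,0,0],[0,0,0],[0,0,0],[0,0,0]], "gripper": [-1,-1,-1,-1]}}

```text
t: 13.43
tool_pos: [536.5, -56.5, 86.4]
tool_rot: [0.262, 1.569, -2.97]
force: [-5.3, -0.9, 1.8]
finger_gap: 11.7
```

Run:
```python
from h import *
p,r,s=meas();print(p,s["t"],s["force"],s["ft_torque"]);M=r.as_matrix();print(M.round(4))
```

```text
[536.52663183 -56.51208127  86.42864222] 13.4333 [-5.34499608 -0.85920577  1.81488457] [-0.17582514  0.82068967  0.01230677]
[[-1.600e-03 -9.020e-02 -9.959e-01]
 [-3.000e-04 -9.959e-01  9.020e-02]
 [-1.000e+00  4.000e-04  1.500e-03]]
```

Emit:
{"fn": "play_rows", "kwargs": {"offset": [[0,0,0],[0,0,0],[0,0,0],[0,0,0],[0,0,0],[0,0,0],[0,0,0]], "rotation": [[0,0,0],[0,0,0],[0,0,0],[0,0,0],[0,0,0],[0,0,0],[0,0,0]], "gripper": [-0.7,-0.65,-0.6,-0.5,-0.4,-0.3,-0.3]}}

```text
t: 14.02
tool_pos: [537.2, -56.3, 86.5]
tool_rot: [-2.938, 1.571, 0.113]
force: [0.6, -0.9, 0.3]
finger_gap: 30.3
```

Emit:
{"fn": "play_rows", "kwargs": {"offset": [[-0.006,0,0],[-0.02,0,0],[-0.04,0,0],[-0.06,0,0],[-0.075,0,0],[-0.08,0,0],[-0.08,0,0],[-0.08,0,0]], "rotation": [[0,0,0],[0,0,0],[0,0,0],[0,0,0],[0,0,0],[0,0,0],[0,0,0],[0,0,0]], "gripper": [-0.3,-0.3,-0.3,-0.3,-0.3,-0.3,-0.3,-0.3]}}

```text
t: 14.68
tool_pos: [537.1, -56.3, 166.2]
tool_rot: [0.036, 1.571, 3.087]
force: [-0.2, -0.9, -0.7]
finger_gap: 30.6
```

Run:
```python
from h import *
import pickle
p,r,s=meas();print(p,s["t"],s["force"],s["finger_gap"])
a=snap("scene");crop(a,"c8",180,190,290,262,7)
b=snap("side");crop(b,"s8",260,180,370,262,7)
w=snap("wrist","w8")
pickle.dump((a,b,w),open("8.pkl","wb"))
```

```text
[537.05901372 -56.34275518 166.1850103 ] 14.6833 [-0.16660008 -0.94668011 -0.74825664] 30.610903397054123
```

View pics/c8.png

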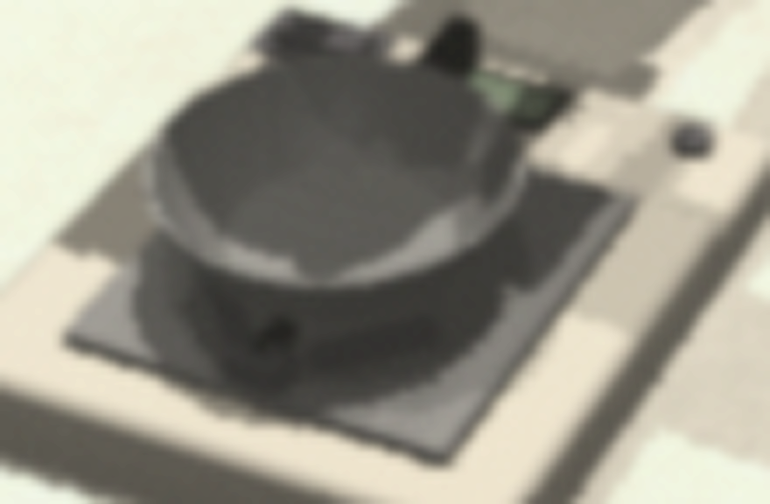

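View pics/s8.png

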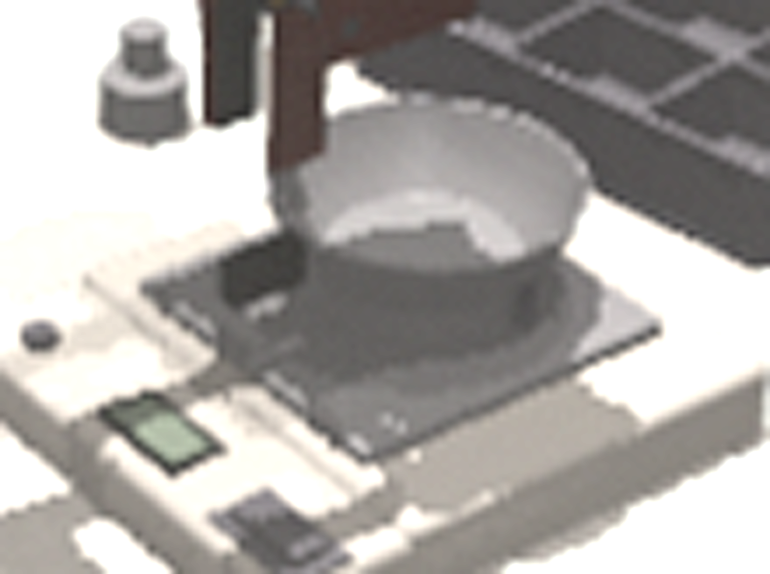

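View pics/w8.png

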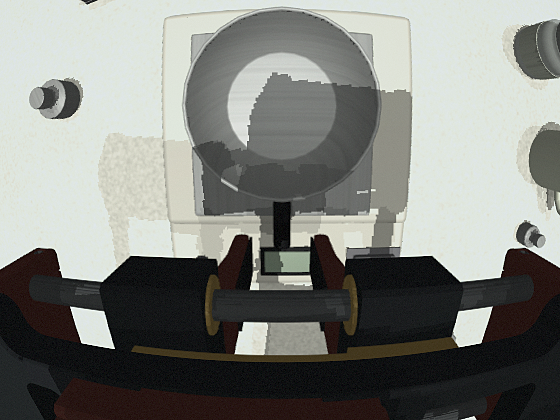

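Run:
```python
from h import *
import pickle
a,b,w=pickle.load(open("8.pkl","rb"))
q=np.array([onz(w,x,98,True)[:2] for x in [(186,106),(381,103),(205,165),(236,192),(282,202),(325,192),(362,160),(218,40),(340,32),(280,8)]])
A=np.c_[2*q,np.ones(len(q))];k=np.linalg.lstsq(A,(q**2).sum(1),rcond=None)[0];print(k[:2],np.sqrt(k[2]+k[0]**2+k[1]**2))
c=lambda u,v,s,p:((p[0]+.5)/s-.5+u,(p[1]+.5)/s-.5+v)
print("rim stereo",tri([ray(a,c(180,190,7,(338,168))),ray(b,c(260,180,7,(430,184)))]))
print("tare pred proj", proj(a,(473.7,-135.8,42)),proj(b,(473.7,-135.8,42)))
p,r,s=meas();go([473.7,-135.8,166],-.09-np.pi)
```

```text
[615.75948852 -64.64739118] 63.39231293164112
rim stereo (array([619.53200986, -62.68225245,  95.36538546]), [np.float64(0.7356304053546993), np.float64(0.7356304053546298)])
tare pred proj (np.float64(225.56470431626508), np.float64(193.44477830781383)) (np.float64(299.7833599652439), np.float64(253.82077095592396))
off [-0.0009, 0.0849, 0.0554] rot [-0.0001, 0.0025, 0.0002]
```

Emit:
{"fn": "play_rows", "kwargs": {"offset": [[0,0.012,0.008],[0,0.035,0.023],[0,0.06,0.04],[0,0.08,0.052],[0.01,0.085,0.055],[0.03,0.085,0.055],[0.06,0.085,0.055],[0.08,0.085,0.055],[0.09,0.085,0.055],[0.09,0.085,0.055],[0.09,0.085,0.055]], "rotation": [[0,0,0],[0,0,0],[0,0,0],[0,0,0],[0,0,0],[0,0,0],[0,0,0],[0,0,0],[0,0,0],[0,0,0],[0,0,0]], "gripper": [-1,-1,-1,-1,-1,-1,-1,-1,-1,-1,-1]}}

```text
t: 15.75
tool_pos: [474.5, -135.9, 76.3]
tool_rot: [-0.314, 1.57, 2.738]
force: [-0.0, 0.4, 0.4]
finger_gap: 0.3
```

Run:
```python
from h import *
p,r,s=meas();print(p,s["t"],s["force"],s["finger_gap"])
d=snap("side");crop(d,"s9",255,200,365,282,7)
a=snap("scene");crop(a,"c9",180,150,290,232,7)
w=snap("wrist","w9")
```

```text
[ 474.45456975 -135.88502995   76.2630331 ] 15.75 [-0.00441689  0.36592817  0.39358357] 0.32918815010208624
```

View pics/s9.png

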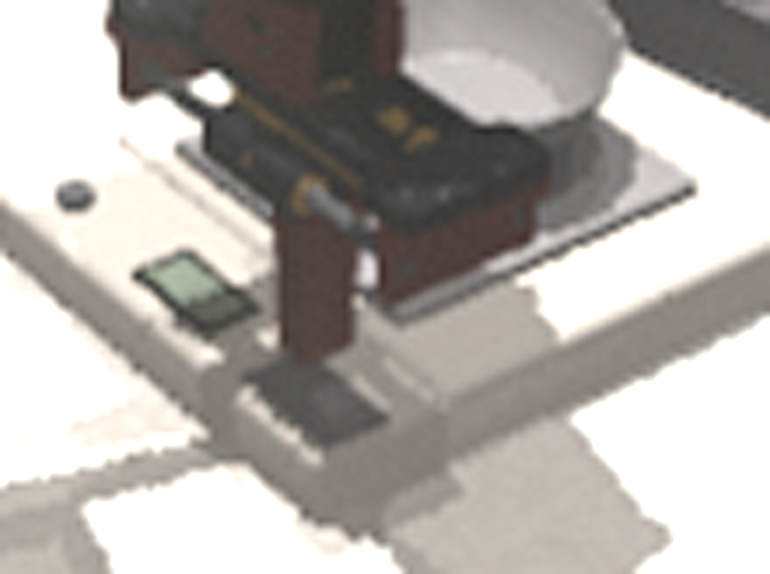

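View pics/c9.png

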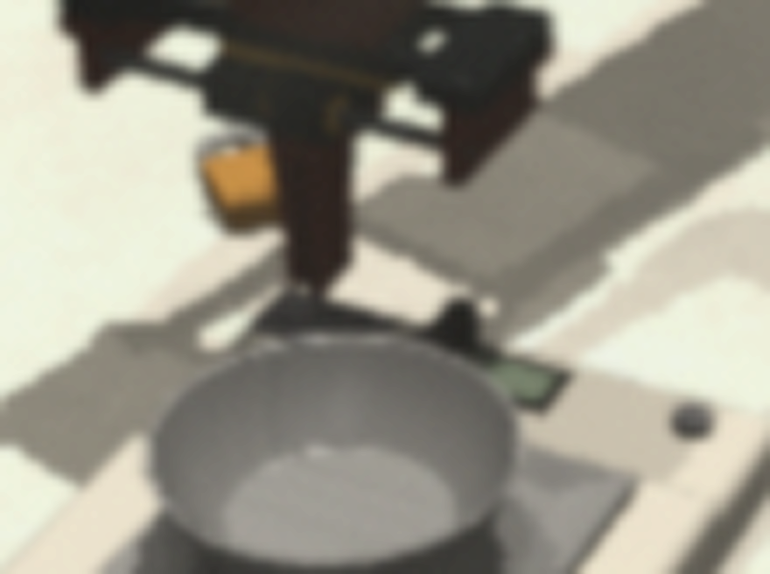

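View pics/w9.png

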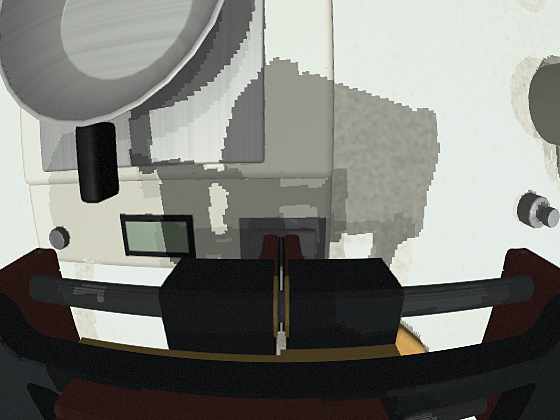

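Emit:
{"fn": "play_rows", "kwargs": {"offset": [[0.005,0,0],[0.01,0,0],[0.013,0,0],[0.014,0,0],[0.015,0,0],[0.016,0,0],[0.016,0,0]], "rotation": [[0,0,0],[0,0,0],[0,0,0],[0,0,0],[0,0,0],[0,0,0],[0,0,0]], "gripper": [-1,-1,-1,-1,-1,-1,-1]}}

```text
t: 16.48
tool_pos: [474.6, -136.0, 60.6]
tool_rot: [-0.233, 1.571, 2.819]
force: [-0.8, 1.0, 2.3]
finger_gap: 0.2
```

Emit:
{"fn": "play_rows", "kwargs": {"offset": [[0.0005,0,0],[0.001,0,0],[0.0015,0,0],[0.002,0,0],[0.002,0,0]], "rotation": [[0,0,0],[0,0,0],[0,0,0],[0,0,0],[0,0,0]], "gripper": [-1,-1,-1,-1,-1]}}

```text
t: 16.9
tool_pos: [474.7, -136.1, 58.6]
tool_rot: [2.928, 1.571, -0.304]
force: [-1.1, 0.5, 3.5]
finger_gap: 0.5
```

Emit:
{"fn": "play_rows", "kwargs": {"offset": [[0.0005,0,0],[0.001,0,0],[0.001,0,0]], "rotation": [[0,0,0],[0,0,0],[0,0,0]], "gripper": [-1,-1,-1]}}

```text
t: 17.15
tool_pos: [474.8, -136.1, 57.6]
tool_rot: [2.984, 1.571, -0.248]
force: [-1.8, -0.0, 3.7]
finger_gap: 0.4
```

Emit:
{"fn": "play_rows", "kwargs": {"offset": [[0.0005,0,0],[0.0005,0,0],[0.0005,0,0]], "rotation": [[0,0,0],[0,0,0],[0,0,0]], "gripper": [-1,-1,-1]}}

```text
t: 17.4
tool_pos: [474.7, -136.1, 57.3]
tool_rot: [2.677, 1.571, -0.555]
force: [-2.5, 0.5, 4.4]
finger_gap: 0.5
```

Emit:
{"fn": "play_rows", "kwargs": {"offset": [[0.0005,0,0],[0.0005,0,0],[0.0005,0,0]], "rotation": [[0,0,0],[0,0,0],[0,0,0]], "gripper": [-1,-1,-1]}}

```text
t: 17.65
tool_pos: [474.8, -136.1, 57.3]
tool_rot: [2.833, 1.57, -0.399]
force: [-2.8, 1.2, 6.8]
finger_gap: 0.5
```

Emit:
{"fn": "play_rows", "kwargs": {"offset": [[0,0,0],[0,0,0],[0,0,0],[0,0,0],[0,0,0],[0,0,0],[0,0,0],[0,0,0],[0,0,0]], "rotation": [[0,0,0],[0,0,0],[0,0,0],[0,0,0],[0,0,0],[0,0,0],[0,0,0],[0,0,0],[0,0,0]], "gripper": [-1,-1,-1,-1,-1,-1,-1,-1,-1]}}

```text
t: 18.4
tool_pos: [474.8, -136.1, 57.3]
tool_rot: [2.819, 1.57, -0.413]
force: [-2.5, 1.3, 6.9]
finger_gap: 0.5
```

Emit:
{"fn": "play_rows", "kwargs": {"offset": [[-0.003,0,0],[-0.008,0,0],[-0.03,0,0],[-0.06,0,0],[-0.1,0,0],[-0.13,0,0],[-0.14,0,0],[-0.14,0,0]], "rotation": [[0,0,0],[0,0,0],[0,0,0],[0,0,0],[0,0,0],[0,0,0],[0,0,0],[0,0,0]], "gripper": [-1,-1,-1,-1,-1,-1,-1,-1]}}

```text
t: 19.07
tool_pos: [476.0, -136.6, 199.9]
tool_rot: [2.88, 1.565, -0.352]
force: [0.2, -0.0, 0.1]
finger_gap: 0.3
```

Run:
```python
from h import *
p,r,s=meas();print(p,s["t"],s["force"],s["finger_gap"])
b=snap("side");crop(b,"s10",255,180,365,262,7)
a=snap("scene");crop(a,"c10",180,165,290,247,7)
# weight knob approach
go([666.2,168.0,150],-.09-np.pi)
go([666.2,168.0,150],-.09-np.pi+.4)
print(s["joint_pos"])
```

```text
[ 475.98211369 -136.55230121  199.88988069] 19.0667 [ 0.23045832 -0.01763612  0.13986392] 0.26236391742561493
off [0.045, -0.32, -0.1636] rot [-0.0002, 0.0014, 0.0004]
off [0.045, -0.32, -0.1636] rot [-0.4002, 0.0013, 0.0006]
[-3.48083039e-01 -2.02164452e-01  1.58702882e+00 -2.22309965e-05
  1.75054835e+00  1.31299095e+00]
```

View pics/s10.png

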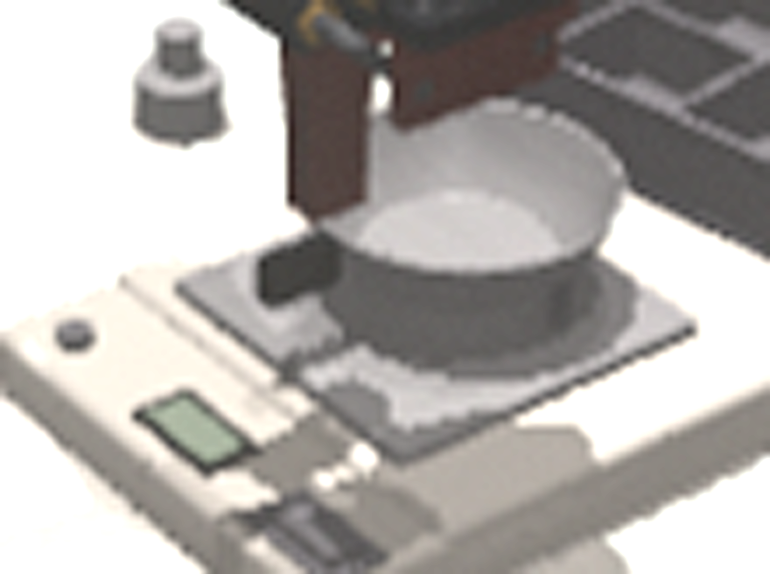

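View pics/c10.png

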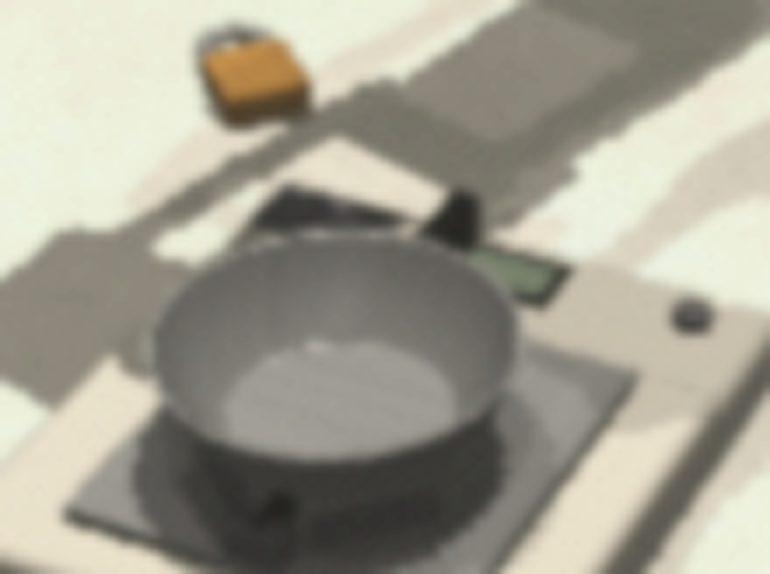

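Emit:
{"fn": "play_rows", "kwargs": {"offset": [[0,-0.01,-0.005],[0,-0.037,-0.019],[0,-0.072,-0.037],[0,-0.107,-0.055],[0.005,-0.142,-0.073],[0.01,-0.177,-0.091],[0.02,-0.212,-0.109],[0.03,-0.247,-0.127],[0.04,-0.28,-0.144],[0.045,-0.305,-0.156],[0.045,-0.318,-0.163],[0.045,-0.32,-0.164]], "rotation": [[0,0,0],[0,0,0],[0,0,0],[0,0,0],[0,0,0],[0,0,0],[0,0,0],[0,0,0],[0,0,0],[0,0,0],[0,0,0],[0,0,0]], "gripper": [-1,-1,-0.5,0,0,0,0,0,0,0,0,0]}}

```text
t: 20.17
tool_pos: [666.0, 171.4, 146.4]
tool_rot: [0.137, 1.564, -3.091]
force: [-0.4, -0.0, -0.2]
finger_gap: 44.1
```

Emit:
{"fn": "play_rows", "kwargs": {"offset": [[0,0,0],[0,0,0],[0,0,0]], "rotation": [[0,0,0],[0,0,0],[0,0,0]], "gripper": [0,0,0]}}

```text
t: 20.42
tool_pos: [666.4, 166.9, 151.4]
tool_rot: [0.896, 1.57, -2.337]
force: [0.1, -0.2, 0.0]
finger_gap: 44.2
```

Run:
```python
from h import *
import pickle
p,r,s=meas();print(p,s["t"],s["force"],s["finger_gap"])
w=snap("wrist");pickle.dump(w,open("11.pkl","wb"));crop(w,"w11",140,60,420,270,2.8)
```

```text
[666.43228095 166.85101283 151.43929873] 20.4167 [ 0.0900231  -0.15507639  0.04884537] 44.17569112660733
```

View pics/w11.png

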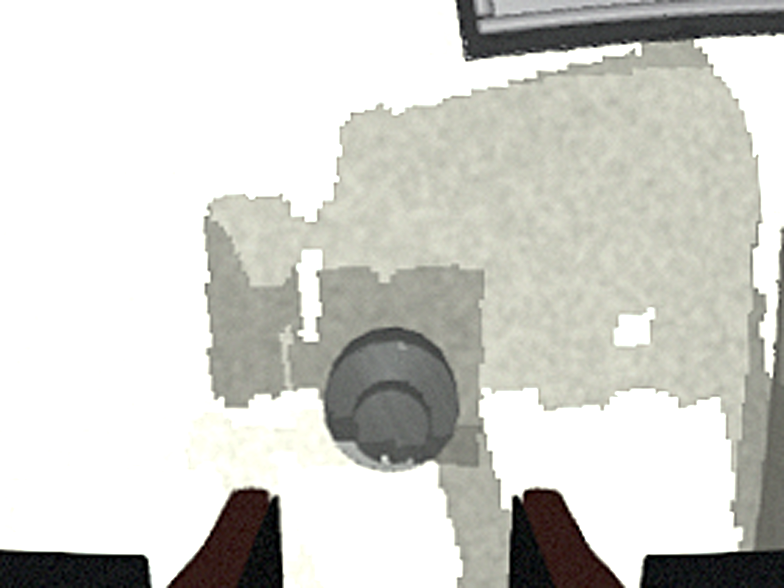

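Run:
```python
from h import *
import pickle
w=pickle.load(open("11.pkl","rb"))
c=lambda p:((p[0]+.5)/2.8-.5+140,(p[1]+.5)/2.8-.5+60)
k=onz(w,c((392,422)),51.5,True);print(k)
go([(k[0]+666.2)/2,(k[1]+168)/2,50.5],-.09-np.pi)
```

```text
[668.72931162 167.60018197  51.5       ]
off [0.1014, -0.0012, -0.0008] rot [-0.0016, -0.0003, -0.0002]
```

Emit:
{"fn": "play_rows", "kwargs": {"offset": [[0.015,-0.001,-0.001],[0.04,-0.001,-0.001],[0.065,-0.001,-0.001],[0.085,-0.001,-0.001],[0.095,-0.001,-0.001],[0.1,-0.001,-0.001],[0.1,-0.001,-0.001],[0.1,-0.001,-0.001]], "rotation": [[0,0,0],[0,0,0],[0,0,0],[0,0,0],[0,0,0],[0,0,0],[0,0,0],[0,0,0]], "gripper": [0,0,0,0,0,0,0,0]}}

```text
t: 21.13
tool_pos: [668.5, 168.6, 53.1]
tool_rot: [-2.847, 1.569, 0.204]
force: [1.2, 0.1, -0.0]
finger_gap: 44.0
```

Run:
```python
from h import *
p,r,s=meas();print(p,s["t"],s["force"],s["finger_gap"])
w=snap("wrist");crop(w,"w12",140,60,420,270,2.8)
b=snap("side");crop(b,"s12",240,150,320,210,8)
```

```text
[668.52094861 168.57539525  53.11653441] 21.1333 [ 1.16432862  0.12926078 -0.01599976] 44.0162234102394
```

View pics/w12.png

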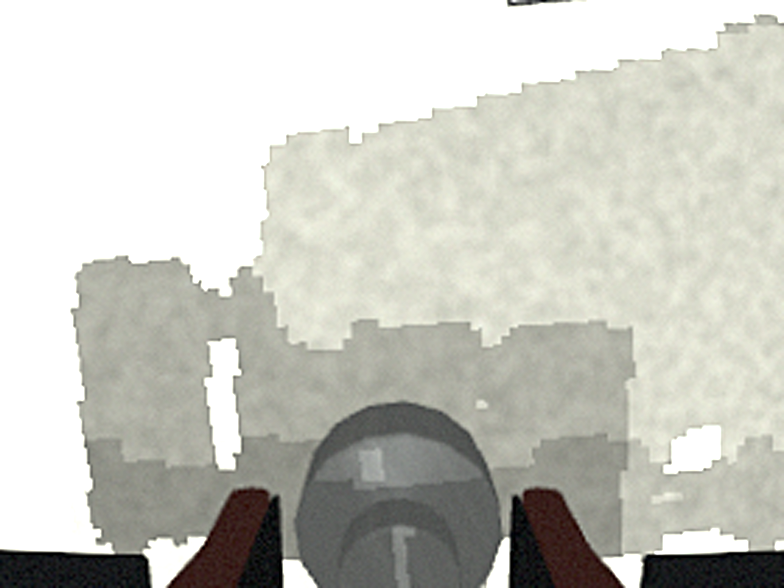

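View pics/s12.png

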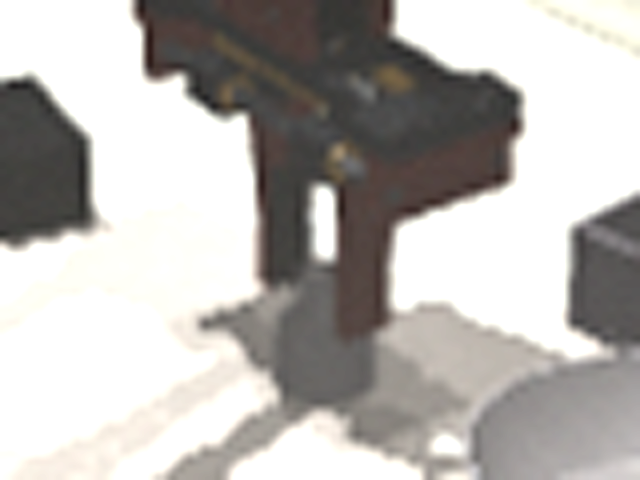

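Emit:
{"fn": "play_rows", "kwargs": {"offset": [[0.001,0,-0.001],[0.002,0,-0.001],[0.002,0,-0.001],[0.002,0,-0.001],[0.002,0,-0.001],[0.002,0,-0.001],[0.002,0,-0.001],[0.002,0,-0.001],[0.002,0,-0.001],[0.002,0,-0.001]], "rotation": [[0,0,0],[0,0,0],[0,0,0],[0,0,0],[0,0,0],[0,0,0],[0,0,0],[0,0,0],[0,0,0],[0,0,0]], "gripper": [0,0,-0.2,-0.35,-0.45,-1,-1,-1,-1,-1]}}

```text
t: 22.07
tool_pos: [668.9, 168.6, 49.5]
tool_rot: [1.252, 1.571, -1.979]
force: [0.1, -1.8, -0.2]
finger_gap: 21.0
```

Emit:
{"fn": "play_rows", "kwargs": {"offset": [[-0.003,0,0],[-0.01,0,0],[-0.025,0,0],[-0.045,0,0],[-0.07,0,0],[-0.09,0,0],[-0.1,0,0],[-0.1,0,0],[-0.1,0,0]], "rotation": [[0,0,0],[0,0,0],[0,0,0],[0,0,0],[0,0,0],[0,0,0],[0,0,0],[0,0,0],[0,0,0]], "gripper": [-1,-1,-1,-1,-1,-1,-1,-1,-1]}}

```text
t: 22.82
tool_pos: [669.0, 168.8, 149.5]
tool_rot: [-2.746, 1.57, 0.306]
force: [0.1, -0.2, -3.1]
finger_gap: 20.8
```

Run:
```python
from h import *
import pickle
p,r,s=meas();print(p,s["t"],s["force"],s["finger_gap"])
w=snap("wrist");crop(w,"w13",140,60,420,270,2.8)
b=snap("side");crop(b,"s13",240,130,320,210,7)
a=snap("scene");crop(a,"c13",275,200,365,275,7)
pickle.dump((a,b),open("13.pkl","wb"))
go([618.5,-63.5,150],-.09-np.pi)
```

```text
[668.99417362 168.78012032 149.51694511] 22.8167 [ 0.12752569 -0.17248654 -3.10878247] 20.771693655542627
off [-0.0027, 0.2356, 0.0285] rot [-0.0002, 0.0037, -0.0011]
```

View pics/w13.png

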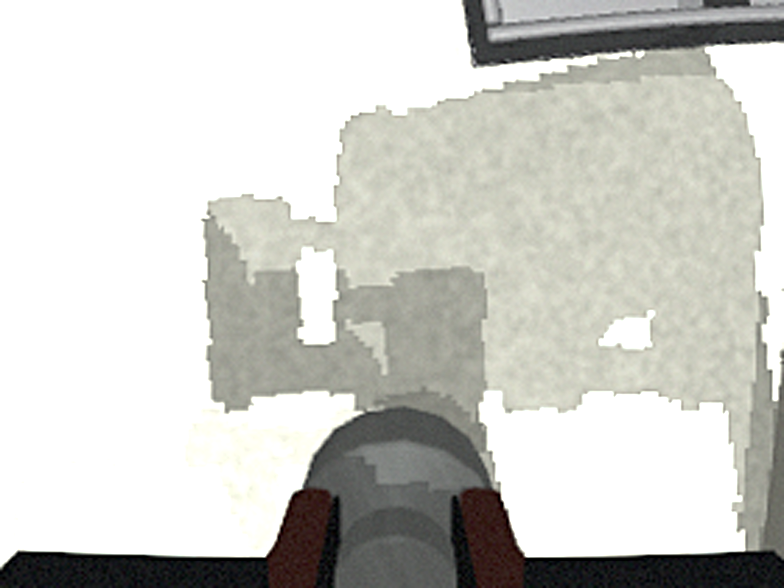

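View pics/s13.png

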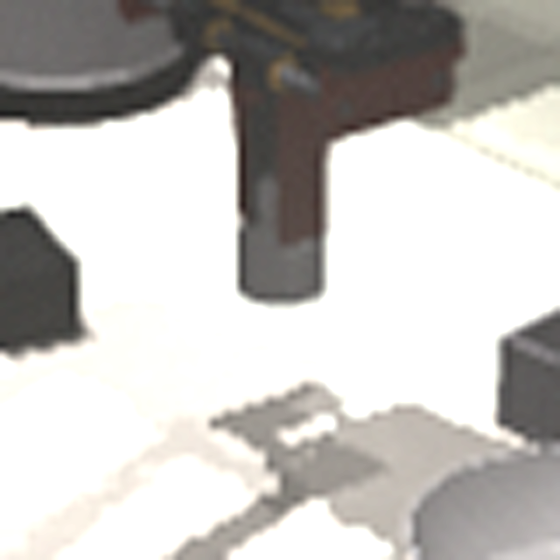

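View pics/c13.png

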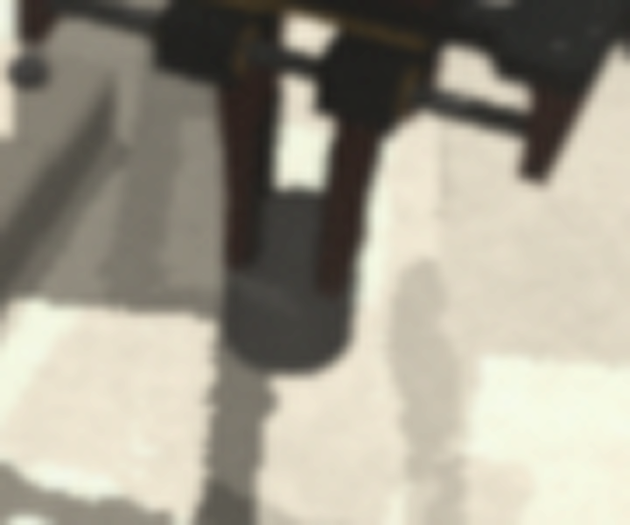

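Run:
```python
from h import *
import pickle
a,b=pickle.load(open("13.pkl","rb"))
c=lambda u,v,s,p:((p[0]+.5)/s-.5+u,(p[1]+.5)/s-.5+v)
print(tri([ray(a,c(275,200,7,(290,335))),ray(b,c(240,130,7,(281,277)))]))
print(onz(a,c(275,200,7,(290,335)),99.5),onz(b,c(240,130,7,(281,277)),99.5))
```

```text
(array([669.77378188, 172.10781537, 100.32637445]), [np.float64(1.343715584870041), np.float64(1.343715584870102)])
[670.19146713 171.05653869  99.5       ] [670.77271902 175.11361369  99.5       ]
```

Emit:
{"fn": "play_rows", "kwargs": {"offset": [[-0.01,0.006,0.001],[-0.02,0.024,0.004],[-0.023,0.05,0.007],[-0.023,0.08,0.01],[-0.023,0.11,0.014],[-0.023,0.14,0.018],[-0.023,0.17,0.022],[-0.023,0.198,0.025],[-0.023,0.22,0.028],[-0.023,0.232,0.03],[-0.023,0.236,0.03],[-0.023,0.236,0.03]], "rotation": [[0,0,0],[0,0,0],[0,0,0],[0,0,0],[0,0,0],[0,0,0],[0,0,0],[0,0,0],[0,0,0],[0,0,0],[0,0,0],[0,0,0]], "gripper": [-1,-1,-1,-1,-1,-1,-1,-1,-1,-1,-1,-1]}}

```text
t: 23.97
tool_pos: [617.6, -64.8, 173.3]
tool_rot: [-3.063, 1.57, -0.014]
force: [-0.3, -1.7, -3.4]
finger_gap: 20.9
```

Emit:
{"fn": "play_rows", "kwargs": {"offset": [[0,0,0],[0,0,0],[0,0,0],[0,0,0]], "rotation": [[0,0,0],[0,0,0],[0,0,0],[0,0,0]], "gripper": [-1,-1,-1,-1]}}

```text
t: 24.3
tool_pos: [618.0, -62.5, 172.4]
tool_rot: [-0.596, 1.57, 2.457]
force: [0.2, 1.6, -3.3]
finger_gap: 21.0
```

Run:
```python
from h import *
p,r,s=meas();print(p,s["t"],s["force"],s["finger_gap"])
b=snap("side");crop(b,"s14",255,150,365,240,7)
a=snap("scene");crop(a,"c14",180,150,290,240,7)
w=snap("wrist","w14")
go([617.5,-63.7,120],-.09-np.pi)
```

```text
[617.961481   -62.53624887 172.38417652] 24.3 [ 0.2358932   1.60831239 -3.31710567] 21.03598413884467
off [0.0524, 0.0007, 0.0003] rot [0.0007, 0.0002, 0.0]
```

View pics/s14.png

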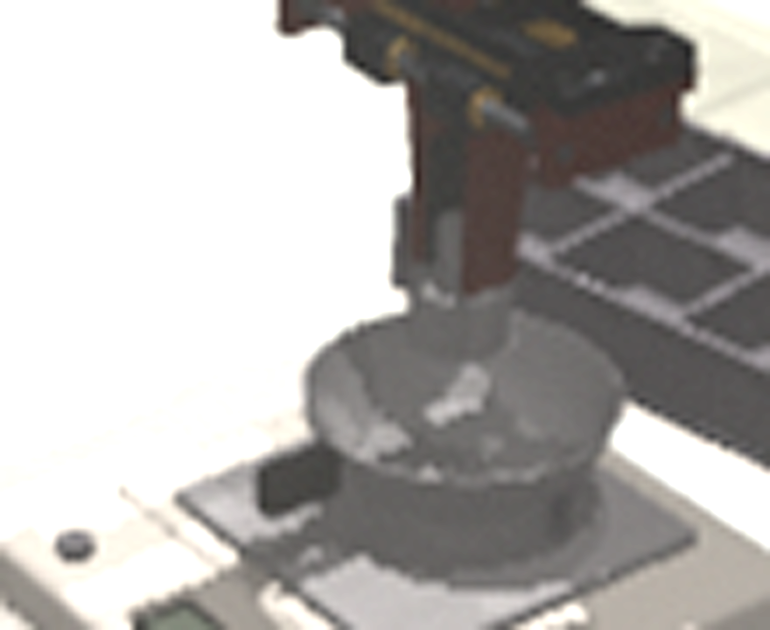

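View pics/c14.png

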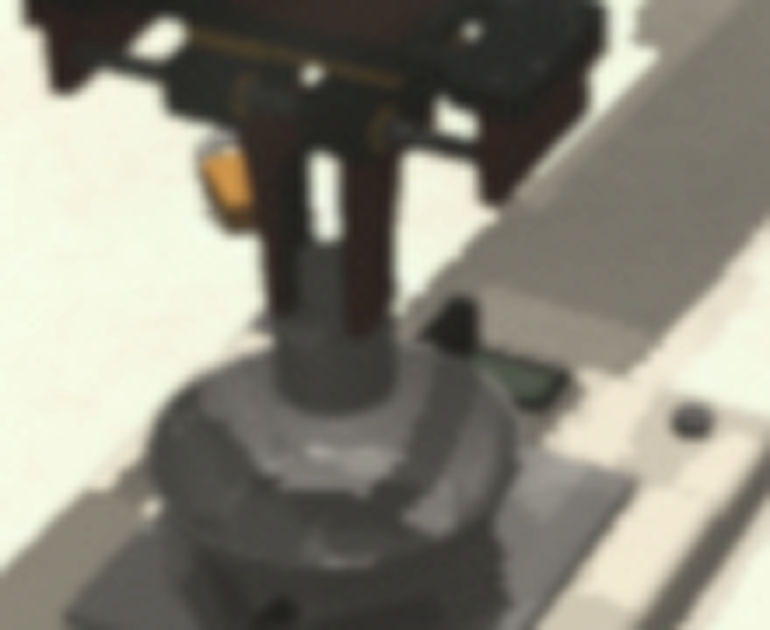

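View pics/w14.png

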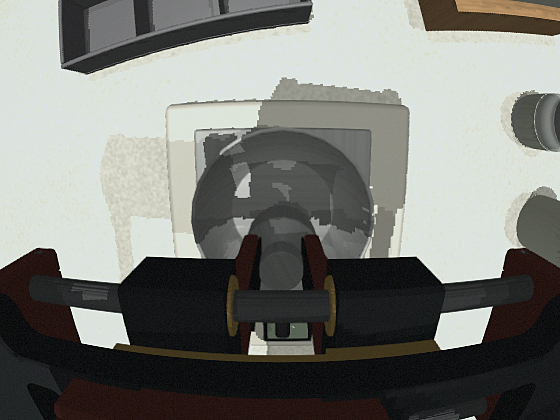

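Emit:
{"fn": "play_rows", "kwargs": {"offset": [[0.005,0,0],[0.018,0.001,0],[0.032,0.001,0],[0.042,0.001,0],[0.048,0.001,0],[0.051,0.001,0],[0.053,0.001,0],[0.053,0.001,0],[0.053,0.001,0]], "rotation": [[0,0,0],[0,0,0],[0,0,0],[0,0,0],[0,0,0],[0,0,0],[0,0,0],[0,0,0],[0,0,0]], "gripper": [-1,-1,-1,-1,-1,-1,-1,-1,-1]}}

```text
t: 25.2
tool_pos: [617.9, -64.7, 120.1]
tool_rot: [3.084, 1.57, -0.148]
force: [-0.1, -0.6, -2.9]
finger_gap: 20.5
```

Emit:
{"fn": "play_rows", "kwargs": {"offset": [[0.0005,0,0],[0.001,0,0],[0.0015,0,0],[0.002,0,0],[0.0025,0,0],[0.003,0,0],[0.003,0,0],[0.003,0,0]], "rotation": [[0,0,0],[0,0,0],[0,0,0],[0,0,0],[0,0,0],[0,0,0],[0,0,0],[0,0,0]], "gripper": [-1,-1,-1,-1,-1,-1,-1,-1]}}

```text
t: 25.87
tool_pos: [617.6, -64.6, 116.4]
tool_rot: [-0.022, 1.571, 3.03]
force: [0.0, 0.7, -3.6]
finger_gap: 20.8
```

Now 0.5 mm steps to contact.

Emit:
{"fn": "play_rows", "kwargs": {"offset": [[0.0005,0,0],[0.001,0,0],[0.001,0,0],[0.001,0,0]], "rotation": [[0,0,0],[0,0,0],[0,0,0],[0,0,0]], "gripper": [-1,-1,-1,-1]}}

```text
t: 26.2
tool_pos: [617.7, -64.6, 115.4]
tool_rot: [-0.048, 1.571, 3.003]
force: [0.1, -0.9, -2.6]
finger_gap: 20.8
```

Emit:
{"fn": "play_rows", "kwargs": {"offset": [[0.0005,0,0],[0.0005,0,0],[0.0005,0,0]], "rotation": [[0,0,0],[0,0,0],[0,0,0]], "gripper": [-1,-1,-1]}}

```text
t: 26.45
tool_pos: [617.7, -64.6, 115.0]
tool_rot: [1.044, 1.571, -2.188]
force: [-0.5, 0.1, -2.3]
finger_gap: 21.0
```

Emit:
{"fn": "play_rows", "kwargs": {"offset": [[0.0004,0,0],[0.0004,0,0],[0.0004,0,0]], "rotation": [[0,0,0],[0,0,0],[0,0,0]], "gripper": [-1,-1,-1]}}

```text
t: 26.7
tool_pos: [617.7, -64.7, 114.6]
tool_rot: [0.619, 1.571, -2.613]
force: [0.8, -0.3, -3.0]
finger_gap: 20.7
```

Emit:
{"fn": "play_rows", "kwargs": {"offset": [[0.0005,0,0],[0.0005,0,0],[0.0005,0,0]], "rotation": [[0,0,0],[0,0,0],[0,0,0]], "gripper": [-1,-1,-1]}}

```text
t: 26.95
tool_pos: [617.8, -64.7, 114.5]
tool_rot: [3.023, 1.57, -0.209]
force: [-0.5, 0.2, -1.6]
finger_gap: 21.0
```

Emit:
{"fn": "play_rows", "kwargs": {"offset": [[0.0005,0,0],[0.0005,0,0],[0.0005,0,0]], "rotation": [[0,0,0],[0,0,0],[0,0,0]], "gripper": [-1,-1,-1]}}

```text
t: 27.2
tool_pos: [617.9, -64.7, 114.4]
tool_rot: [3.012, 1.57, -0.22]
force: [-1.5, -1.8, 2.9]
finger_gap: 21.1
```

Emit:
{"fn": "play_rows", "kwargs": {"offset": [[-0.0003,0,0],[-0.0003,0,0],[-0.0003,0,0],[-0.0003,0,0],[-0.0003,0,0],[-0.0003,0,0],[-0.0003,0,0],[-0.0003,0,0]], "rotation": [[0,0,0],[0,0,0],[0,0,0],[0,0,0],[0,0,0],[0,0,0],[0,0,0],[0,0,0]], "gripper": [-1,-1,-0.5,-0.45,-0.4,-0.3,-0.2,-0.2]}}

```text
t: 27.87
tool_pos: [617.6, -64.6, 113.5]
tool_rot: [-0.014, 1.57, 3.038]
force: [-0.1, -0.7, -0.0]
finger_gap: 34.8
```

Emit:
{"fn": "play_rows", "kwargs": {"offset": [[-0.003,0,0],[-0.012,0,0],[-0.03,0,0],[-0.055,0,0],[-0.085,0,0],[-0.11,0,0],[-0.13,0,0],[-0.14,0,0],[-0.14,0,0]], "rotation": [[0,0,0],[0,0,0],[0,0,0],[0,0,0],[0,0,0],[0,0,0],[0,0,0],[0,0,0],[0,0,0]], "gripper": [-0.2,-0.2,-0.2,-0.2,-0.2,-0.2,-0.2,-0.2,-0.2]}}

```text
t: 28.62
tool_pos: [618.5, -64.8, 258.0]
tool_rot: [3.067, 1.565, -0.165]
force: [-0.4, 0.3, -0.2]
finger_gap: 35.5
```

Run:
```python
from h import *
import pickle
p,r,s=meas();print(p,s["t"],s["force"],s["finger_gap"])
b=snap("side");crop(b,"s15",255,180,365,262,7)
a=snap("scene");crop(a,"c15",180,165,290,247,7)
w=snap("wrist","w15");pickle.dump((a,b,w),open("15.pkl","wb"))
```

```text
[618.50824012 -64.77510581 257.95242592] 28.6167 [-0.41692248  0.28279517 -0.17354996] 35.4687194374498
```

View pics/s15.png

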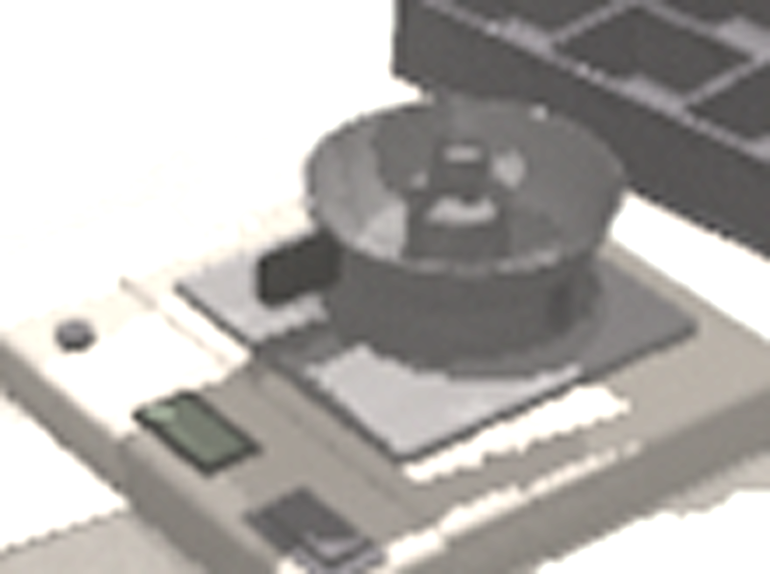

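View pics/c15.png

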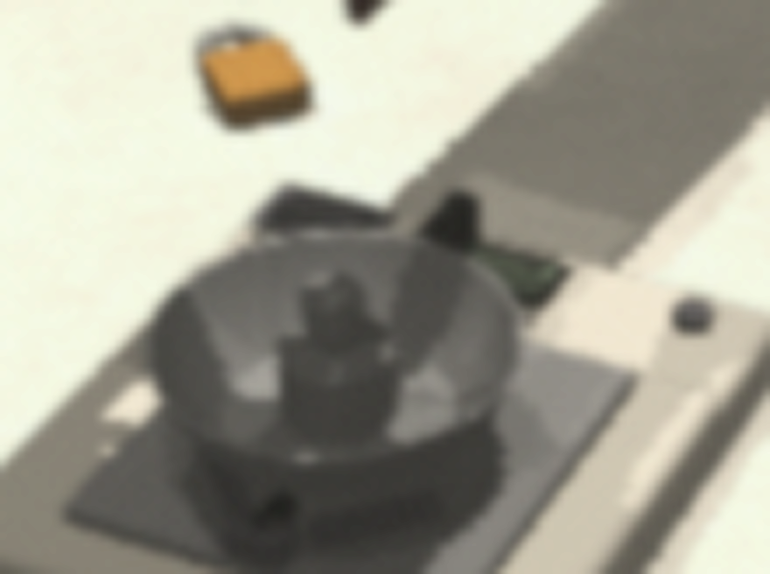

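View pics/w15.png

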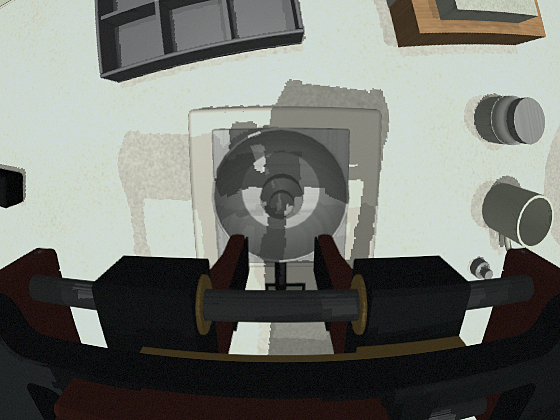

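Emit:
{"fn": "play_rows", "kwargs": {"offset": [[0,0,0.01],[0,0,0.03],[0,0,0.05],[0,0,0.06],[0,0,0.06],[0,0,0.06],[0,0,0.06],[0,0,0.06]], "rotation": [[0,0,0],[0,0,0],[0,0,0],[0,0,0],[0,0,0],[0,0,0],[0,0,0],[0,0,0]], "gripper": [-0.2,-0.2,-0.2,-0.2,-0.2,-0.2,-0.2,-0.2]}}

```text
t: 29.43
tool_pos: [558.3, -59.3, 252.9]
tool_rot: [-0.066, 1.569, 2.986]
force: [0.2, 0.4, -0.3]
finger_gap: 35.0
```

Run:
```python
from h import *
import pickle
a0,b0=pickle.load(open("ab.pkl","rb"));a8,b8,_=pickle.load(open("8.pkl","rb"))
a=snap("scene","z_scene");b=snap("side","z_side")
# bowl image shift between release and now
for n,i,j,(u0,v0,u1,v1) in [("scene foot/rim low",a8,a,(195,222,258,250)),("side",b8,b,(300,210,350,238))]:
    f=lambda d:np.float32(cv2.cvtColor(d["image"][v0:v1,u0:u1],cv2.COLOR_RGB2GRAY))
    print(n,cv2.phaseCorrelate(f(i),f(j)))
crop(b,"z_s",290,195,360,245,10);
```

```text
scene foot/rim low ((-0.284586761054868, -0.050597114531448995), 0.689253893494606)
side ((0.29405874008485355, -0.013187224480494919), 0.5093774655659994)
```

View pics/z_s.png

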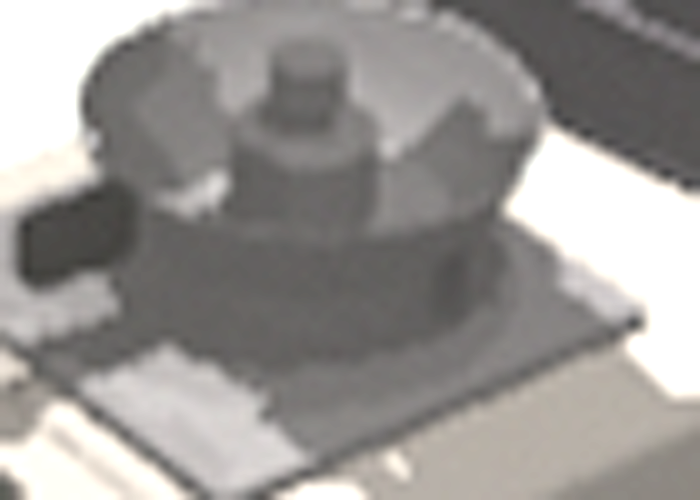

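View pics/z_scene.png

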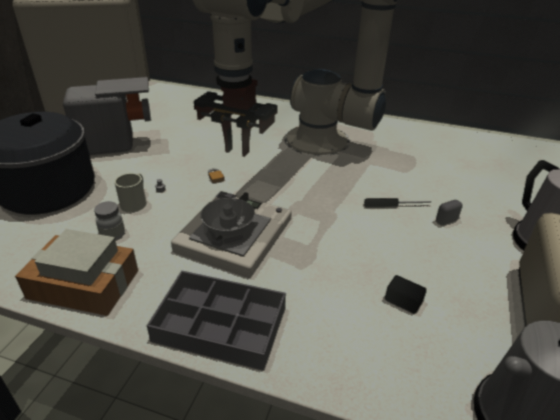

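Run:
```python
from h import *
import pickle
a8,b8,_=pickle.load(open("8.pkl","rb"));a15,b15,_=pickle.load(open("15.pkl","rb"))
a=snap("scene");b=snap("side")
g=lambda d:cv2.cvtColor(d["image"],cv2.COLOR_RGB2GRAY).astype(np.float32)
def prof(d,row,u0,u1):
    x=g(d)[row-1:row+2,u0:u1].mean(0);dd=np.abs(np.diff(x));i=dd.argmax();j=slice(max(i-2,0),i+3)
    return u0+.5+(np.arange(len(dd))[j]*dd[j]).sum()/dd[j].sum()
for nm,S in [("side",(b8,b15,b)),("scene",(a8,a15,a))]:
    if nm=="side":
        Q=[("rimL",204,292,306),("rimR",208,336,350),("rimR2",212,336,350),("lugL",219,284,298)]
    else: Q=[("rimL",212,196,208),("rimL2",216,196,208),("rimR",214,246,262),("rimR2",218,246,262),("lugL",195,236,246),("lugR",196,244,253)]
    for q,r,u0,u1 in Q: print(nm,q,[round(prof(d,r,u0,u1),2) for d in S])
```

```text
side rimL [np.float64(297.53), np.float64(298.04), np.float64(297.44)]
side rimR [np.float64(343.88), np.float64(343.91), np.float64(343.87)]
side rimR2 [np.float64(341.73), np.float64(341.86), np.float64(341.81)]
side lugL [np.float64(291.0), np.float64(291.03), np.float64(291.04)]
scene rimL [np.float64(198.46), np.float64(199.53), np.float64(199.48)]
scene rimL2 [np.float64(201.47), np.float64(197.16), np.float64(200.43)]
scene rimR [np.float64(252.97), np.float64(253.89), np.float64(253.95)]
scene rimR2 [np.float64(253.27), np.float64(252.79), np.float64(252.27)]
scene lugL [np.float64(240.67), np.float64(241.45), np.float64(241.62)]
scene lugR [np.float64(248.04), np.float64(247.95), np.float64(247.93)]
```

Run:
```python
from h import *
s=manip.sense();print(s["t"],s["force"],abs(s["qvel"]).max())
print(manip.finish_job())
```

```text
29.6333 [ 0.4818079  -0.04350229 -0.82171044] 0.006109307026468159
the job is handed in; nothing more can be done
None
```

The job is done and handed in at 29.6 s, but I could not see the feeler pin, so its push-in is inferred from force.

**What I did**
- **Bowl:** I lifted it by the handle onto the deck and slid it back in small steps until it met the V. At contact the push-back rose to 8.4 N along the V with only 1–2 N sideways, so the foot touched both walls. I eased off and let go.
- **Tare key:** I pressed it to its hard stop with about 7 N, held it there for about a second and released it.
- **Weight:** I set the larger knob weight upright in the middle of the bowl. The wrist sensor peaked at about 6 N of push as it touched down.

**Last checks**
- **Weight and keys:** The pictures show the weight upright and near the bowl's centre. The tare key is back up. I never touched the power key, and the other things look unmoved.
- **Bowl still in place:** The clear edges of the bowl and handle shifted less than about 0.15 px (about 0.3 mm) between letting go and the end.
- **Disagreement:** An image correlation suggested a shift of about 0.3 px, and some edge readings taken in moving shadow also scattered. I put this down to the changing shadows.

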